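# Put the pantry tubs away in the stack keeper

## Robot

A 7-joint arm with a two-finger parallel gripper is mounted at the origin on the work surface. World frame = base frame: x ahead of the robot, y to its left, z up, the work surface at z = 0. Lengths are in m, angles in rad, forces in N, time in s.
With the tool pointing down it reaches from about 0.425 to 0.925 m from the base axis. Payload 6.8 kg.
Tool frame: the origin (TCP) lies at the very end of the fingers, on their centre line; the grasp point (between the pads) lies r.grip_depth behind it (r.grip_depth is the distance from the TCP to the grasp point, in m); z points along the fingers, x is the direction in which the jaws open and shut, and the axes are right-handed (so a half turn about z gives the same grasp; the last joint's range is limited). The gripper opens to 85 mm and grips with 20 to 120 N. Pads are 22 mm wide; open, the fingers measure 114 mm over their backs; the gripper's body (76 mm by 85 mm) begins 54 mm behind the grasp point. The pads swing forward as they close: fully open they stand 13 mm farther back than shut.
Start: joints at [-1.22, 0.477, 0.022, 1.555, -0.011, 1.109, -0.083], TCP at [0.299, 0.605, 0.231] pointing down, gripper open.
Joint ranges: [-2.96, 2.96], [-0.34, 2.1], [-1.41, 1.46], [0.24, 2.44], [-1.37, 4.51], [0.17, 1.92], [-2.96, 2.96]. Speed limits (rad/s): [2.39, 2.39, 3.14, 3.14, 3.14, 3.14, 3.14].

## Interface

Orientations are given as a rotation vector (axis times angle).
In Python, from bench import readout, grab_frame, workorder, r gives the robot as it stands.
- The arm moves only by the shell command python3 -m handwheel 'ROWS' [FORCE]. ROWS is text: rows parted by semicolons, each of 7 numbers parted by spaces: the shift along the tool's x, y, z in mm, then the turn, a rotation vector about the tool's x, y, z in degrees, then the finger opening in mm, from 0 to 85.4. A call has 1 to 12 rows; each row is the pose to reach, as a shift and turn from the pose commanded when the call began, along the tool's axes at that moment; what a row does not reach only later rows make up. A row lasts 1/8 s, in which the tool goes at most 62.5 mm and 10.7 degrees, less where a joint would pass 70% of its speed; a pose out of reach is approached as far as the arm can. A call with a gripper value outside its range is refused whole. The fingers move at their own pace and stop on an object; FORCE is the grip in N (left out, the last holds). Time passes only in rows, so rows that repeat a pose let the fingers close. It gives the time, the measured TCP pose, the force and the opening at its end, in the units of the state.
- readout.get_obs(): the state, without advancing time (a new reading comes with each control period).
- grab_frame(name): name is "side" or "top" or "wrist"; returns a dict with "pixels" (420x560x3 uint8, red, green, blue), "fx", "fy", "cx", "cy" (pixels), "rvec" (rotation vector, rad) and "tvec" (3), from world to camera coordinates, as OpenCV has them. Camera axes: x right, y down, z forward; pixel columns grow to the right and rows downward; lengths in m; the calibration is good to about 2 mm. The wrist camera is an equidistant fisheye: a pixel r from the principal point sees the ray r / f radians off the axis. A picture is of the moment at which its call begins. There is no depth.
- workorder.hand_in(): hands the job in, once; it reports no verdict.
The state is a dict: "clock": time; "joints": joint angles; "qvel": joint speeds; "tau": joint torques, N m; "tcp_pos": TCP position; "orientation": TCP orientation; "contact_force": force on the tool from outside, world axes, zero at the start; "moment": the same for the moment, N m; "grip_width": finger opening in m.
Only numpy, scipy, OpenCV 4.12 (cv2) and the standard library are available. Lean on these libraries where they do the work, as an engineer would, in place of code of your own. Each camera call takes 0.05 s, during which the arm holds its last target.

## Task

Put all the lidded tubs away in the stack keeper: swing its cam lever up, draw the sliding end board back to make room, and build one upright stack on the seat, the bottom tub's feet in the seat's corner recesses and every other tub's feet fully home in the lid recesses of the tub below, with the deep tubs below the shallow ones. Then slide the end board up snug against the stack and swing the lever flat down to clamp it; leave the jars, tin and bottle where they stand.

Things in the scene. Friction and masses are not known exactly. Their poses are not given: they have to be found in the camera images.
- deep_a: Deep lidded food tub, white with a grey lid, 67 mm tall with its feet, 280-560 g, 120 mm long (own x), 66 mm wide (own y: grip here; the lid's sheer rim, from 12 mm below the top up, is widest, the body 5 mm narrower). A tub on its lid rests 62 mm higher than this one. Origin: centre of the underside, at the tips of the feet; z up. Half turn alike; may be absent.
- deep_b: Deep tub, like deep_a in all. Every tub has four tapered corner feet at +-47 mm in x and +-20 mm in y, 7 mm high, 11 mm wide at the tip, 16 mm at the root, and in its lid four square corner recesses at the same places, 18 mm wide and 5 mm deep. Half turn alike; may be absent.
- shallow_a: Shallow tub, 47 mm tall with its feet, 175-350 g; plan, lid, rim, feet, recesses, origin and axes like deep_a and deep_b. A tub on its lid rests 42 mm higher than this one. Half turn alike; may be absent.
- shallow_b: Shallow tub, like shallow_a in all. Half turn alike; may be absent.
- shallow_c: Shallow tub, like shallow_a in all. Half turn alike; may be absent.
- seat (a point): Stack keeper (fixed cream rack, 370 x 110 mm, base 20 mm high): centre of its seat, at the floor of its four corner recesses, 15 mm above the table. Recesses 5 mm deep, laid out as in a lid. x along the rack to the sliding board and lever, y about to the robot, z up. Tubs lie along x, the first one's origin on this point. Fixed end board: face at x = -66 mm, top 170 mm above the table.
- end_board (a joint): Sliding end board, plywood, 90 mm wide, 10 mm thick, top 170 mm above the table; value in m: its stack-side face is at seat x = 0.010 + value. 0 = narrowest bay, 0.105 = fully back; at 0.050 it touches a centred tub. Freed, it slides with about 2 N, pushed or drawn by the upright lever; with the lever down it is clamped.
- board_face (a point): Stack-side face of the sliding end board, on its centre line, 100 mm above the table; axes as the seat's.
- cam_lever (a joint): Cam lever of the sliding board, a black bar 14 mm wide (along seat x), 10 mm thick, reaching 96 mm from its pivot. Value in rad: 0 = lying flat towards the robot (seat +y), clamped; 1.57 = upright, board free. Lets go above about 0.6, stays where it is left; needs 3 to 5 N at the grip. Pivot axis along seat x at seat x = 0.138 + end_board value, seat y = 0, 39 mm above the table.
- lever_grip (a point): Where to pinch the lever: mid-bar, 80 mm out from the pivot along it, 9 mm off the pivot's line (upper side when lying). Lying: seat y = 80 mm, 48 mm above the table, clear beyond the rack's edge at y = 55 mm. Upright: y = -9 mm, 119 mm above the table. Axes turn with the lever: y along the bar, x along seat x.
- low_jar: Low jar of red preserve, 72 mm wide, 70 mm tall, among the tubs; not to be disturbed. Origin at the centre of its underside.
- fish_tin: Flat fish tin, 82 mm wide, 42 mm tall, near the robot; not to be disturbed. Origin at the centre of its underside.
- pickle_jar: Tall pickle jar, 84 mm wide, 150 mm tall, at the back; not to be disturbed. Origin at the centre of its underside.
- beet_jar: Beet jar with a brass lid, 80 mm wide, 130 mm tall, at the back; not to be disturbed. Origin at the centre of its underside.
- tomato_jar: Tomato jar, 80 mm wide, 130 mm tall, at the right; not to be disturbed. Origin at the centre of its underside.
- amber_bottle: Amber bottle, 68 mm wide, 190 mm tall, at the back right; not to be disturbed. Origin at the centre of its underside.
There are look-alikes about, which are no part of the job. What is shaped like the shallow_b but purple is not meant.

How it is judged:
On the way, in this order (a step that is already met when the one before it is completed fails the run):
1. the cam lever is swung up, freeing the sliding end board (value of joint cam_lever above 1 rad), for 0.1 s.
2. the sliding end board is drawn back so that a tub fits in the bay (value of joint end_board above 0.054 m), for 0.1 s.
3. all the tubs stand in one stack on the seat, feet seated in the recesses, deep tubs below shallow ones (x of deep_a in the frame of seat between -0.01 and 0.01 m and y of deep_a in the frame of seat between -0.01 and 0.01 m and angle between each of deep_a, deep_b, shallow_a, shallow_b, shallow_c's own z axis and vertical below 0.035 rad and angle between the x axis of each of deep_a, deep_b, shallow_a, shallow_b, shallow_c and the x axis of seat, either way round below 0.09 rad and linear speed of each of deep_a, deep_b, shallow_a, shallow_b, shallow_c below 0.02 m/s and (z of deep_a in the frame of seat between -0.003 and 0.003 m or z of deep_a in the frame of seat between 0.059 and 0.065 m) and x of deep_b in the frame of seat between -0.01 and 0.01 m and y of deep_b in the frame of seat between -0.01 and 0.01 m and (z of deep_b in the frame of seat between -0.003 and 0.003 m or z of deep_b in the frame of seat between 0.059 and 0.065 m) and x of shallow_a in the frame of seat between -0.01 and 0.01 m and y of shallow_a in the frame of seat between -0.01 and 0.01 m and (z of shallow_a in the frame of seat between -0.003 and 0.003 m or z of shallow_a in the frame of seat between 0.039 and 0.045 m or z of shallow_a in the frame of seat between 0.081 and 0.087 m or z of shallow_a in the frame of seat between 0.059 and 0.065 m or z of shallow_a in the frame of seat between 0.101 and 0.107 m or z of shallow_a in the frame of seat between 0.143 and 0.149 m or z of shallow_a in the frame of seat between 0.121 and 0.127 m or z of shallow_a in the frame of seat between 0.163 and 0.169 m or z of shallow_a in the frame of seat between 0.205 and 0.211 m) and x of shallow_b in the frame of seat between -0.01 and 0.01 m and y of shallow_b in the frame of seat between -0.01 and 0.01 m and (z of shallow_b in the frame of seat between -0.003 and 0.003 m or z of shallow_b in the frame of seat between 0.039 and 0.045 m or z of shallow_b in the frame of seat between 0.081 and 0.087 m or z of shallow_b in the frame of seat between 0.059 and 0.065 m or z of shallow_b in the frame of seat between 0.101 and 0.107 m or z of shallow_b in the frame of seat between 0.143 and 0.149 m or z of shallow_b in the frame of seat between 0.121 and 0.127 m or z of shallow_b in the frame of seat between 0.163 and 0.169 m or z of shallow_b in the frame of seat between 0.205 and 0.211 m) and x of shallow_c in the frame of seat between -0.01 and 0.01 m and y of shallow_c in the frame of seat between -0.01 and 0.01 m and (z of shallow_c in the frame of seat between -0.003 and 0.003 m or z of shallow_c in the frame of seat between 0.039 and 0.045 m or z of shallow_c in the frame of seat between 0.081 and 0.087 m or z of shallow_c in the frame of seat between 0.059 and 0.065 m or z of shallow_c in the frame of seat between 0.101 and 0.107 m or z of shallow_c in the frame of seat between 0.143 and 0.149 m or z of shallow_c in the frame of seat between 0.121 and 0.127 m or z of shallow_c in the frame of seat between 0.163 and 0.169 m or z of shallow_c in the frame of seat between 0.205 and 0.211 m)), for 0.3 s.
At the end, for the whole second after the job is handed in: All tubs in one stack on the seat, feet in recesses: within 10 mm of its centre, 3 mm of seated height, tilt under 0.035 rad, aligned within 0.09 rad, at rest, no shallow tub under a deep one; end board within 6 mm of touching a centred tub (value under 0.056), lever under 0.15 rad (all of step 3 and value of joint end_board below 0.056 m and value of joint cam_lever below 0.15 rad).
It fails at once if a jar, the tin or the bottle is shifted by more than 30 mm (distance of any of low_jar, fish_tin, pickle_jar, beet_jar, tomato_jar, amber_bottle from where it was at the start of the episode above 0.03 m).
It fails at once if a jar, the tin or the bottle is tipped over (angle between any of low_jar, fish_tin, pickle_jar, beet_jar, tomato_jar, amber_bottle's own z axis and vertical above 0.4 rad).
Of deep_a, deep_b, shallow_a, shallow_b, shallow_c only 3 to 5 are there at a start; the rules pass over those that are not, and their reading is None.
At some moment in a run one of deep_a, deep_b, shallow_a, shallow_b, shallow_c may be knocked a few centimetres aside while the robot is not near it.
Once in a run the grip may slacken for a moment while it holds something.
It also fails if it takes over 210 s, if anything falls off the work surface, if the arm or the gripper's body presses on something with over 40 N, if the wrist force passes 120 N, or if a joint passes its speed limit or range.

## Working session

There is one attempt and no reset: what is moved stays moved. The work goes in short steps, Python scripts to look and compute and a shell command to move; the robot and the scene stay as the last step left them, time stands still between calls to the robot, and variables do not carry over. Pictures are saved under pics/ and viewed, and the job is handed in when it is done.

```bash
mkdir -p pics; ls; python3 - <<'E'
from bench import readout, grab_frame, workorder, r
import cv2
o=readout.get_obs();print(o); print(r.grip_depth)
for n in("side","top","wrist"):
    f=grab_frame(n);cv2.imwrite(f"pics/{n}0.png",f["pixels"][:,:,::-1]);print(n,f["fx"],f["fy"],f["cx"],f["cy"],f["rvec"],f["tvec"])
E
```

```text
pics
{'clock': 0.0, 'joints': array([-1.22011521,  0.47776246,  0.02234072,  1.55646296, -0.01149041,
        1.10930273, -0.08309568]), 'qvel': array([-0.00101237, -0.00056676, -0.00086947, -0.00052678, -0.00237706,
       -0.00013584, -0.00046942]), 'tau': array([ 8.91400396e-04, -5.96455944e+01,  1.60799704e+00, -2.81196356e+01,
        1.23027698e-02,  9.35557997e-03, -7.02034527e-05]), 'tcp_pos': array([0.29867978, 0.60465607, 0.23034612]), 'orientation': array([ 2.66743626e+00,  1.65760349e+00, -2.28487105e-03]), 'contact_force': array([-0.62181665,  0.2340354 , -0.77316652]), 'moment': array([-0.02495498, -0.00868859,  0.01230255]), 'grip_width': 0.08564633238889334}
0.0187
side 541.4869286802116 541.4869286802116 277.83129048835684 210.01129133863708 [ 2.04018585 -0.82882279  0.42130526] [-0.4918261   0.22060977  1.23417143]
top 389.7953250612587 389.7953250612587 275.69445592813827 211.78537098946103 [ 2.12953565 -2.18541368  0.08341296] [-0.14522829  0.52569377  1.18413687]
wrist 325.19226210127806 325.19226210127806 283.0009627462491 207.22850648993006 [-2.46514953 -1.53270817 -0.20839522] [-0.67359719 -0.03532596  0.37774122]
```

View pics/side0.png

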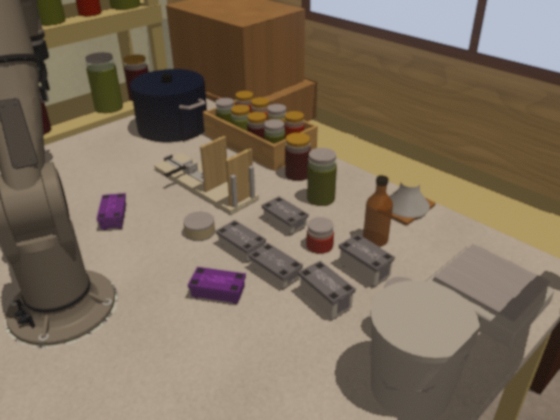

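View pics/top0.png

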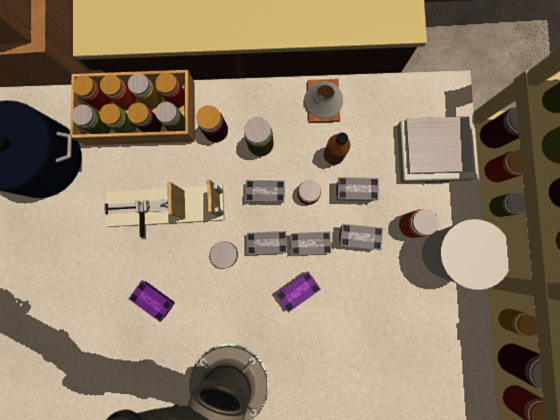

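View pics/wrist0.png

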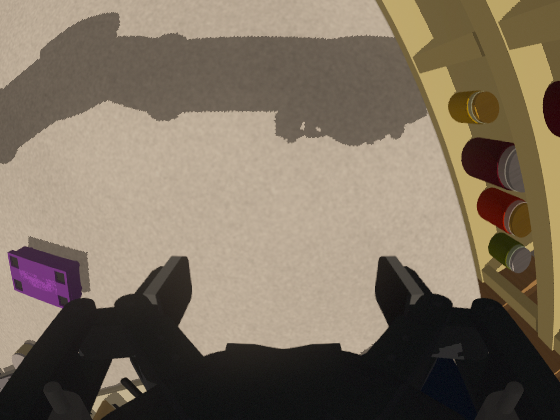

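The top view shows five grey-lidded tubs at pixels (265,190), (357,188), (267,242), (310,243) and (361,237). The two purple look-alikes are at (151,300) and (296,292). The keeper has its lever at (142,215), sliding board at (176,198) and fixed board at (213,200). In the side view, the tubs at (327,288) and (366,255) look deeper.

```bash
cat > h.py <<'E'
from bench import readout, grab_frame, workorder, r
import cv2, numpy as np
from scipy.spatial.transform import Rotation as R
def save(n,f,crop=None,k=3):
    im=f["pixels"][:,:,::-1]
    if crop: x0,y0,x1,y1=crop; im=cv2.resize(im[y0:y1,x0:x1],None,fx=k,fy=k,interpolation=cv2.INTER_CUBIC)
    cv2.imwrite("pics/"+n+".png",im)
def ray(f,uv,fish=False):
    Rm=R.from_rotvec(np.ravel(f["rvec"])).as_matrix(); t=np.ravel(f["tvec"])
    x=(uv[0]-f["cx"])/f["fx"]; y=(uv[1]-f["cy"])/f["fy"]
    if fish:
        th=np.hypot(x,y); d=np.array([x/th*np.sin(th),y/th*np.sin(th),np.cos(th)]) if th>1e-9 else np.array([0,0,1.])
    else: d=np.array([x,y,1.])
    d=d/np.linalg.norm(d)
    return -Rm.T@t, Rm.T@d
def on_z(f,uv,z,fish=False):
    c,d=ray(f,uv,fish); return c+d*(z-c[2])/d[2]
def tri(f1,u1,f2,u2,fi1=False,fi2=False):
    c1,d1=ray(f1,u1,fi1);c2,d2=ray(f2,u2,fi2)
    A=np.stack([d1,-d2],1);s=np.linalg.lstsq(A,c2-c1,rcond=None)[0]
    p,q=c1+s[0]*d1,c2+s[1]*d2
    return (p+q)/2,np.linalg.norm(p-q)
def proj(f,p,fish=False):
    Rm=R.from_rotvec(np.ravel(f["rvec"])).as_matrix(); c=Rm@np.asarray(p)+np.ravel(f["tvec"])
    if fish:
        th=np.arctan2(np.hypot(c[0],c[1]),c[2]); ph=np.hypot(c[0],c[1]); x,y=c[0]/ph*th,c[1]/ph*th
    else: x,y=c[:2]/c[2]
    return np.array([f["cx"]+f["fx"]*x,f["cy"]+f["fy"]*y])
def tool(p):
    """shift in tool axes (mm) from current measured pose to world p"""
    o=readout.get_obs(); Rt=R.from_rotvec(o["orientation"]); return Rt.inv().apply(np.asarray(p)-o["tcp_pos"])*1000
E
python3 - <<'E'
from h import *
f=grab_frame("top");s=grab_frame("side")
save("top1",f,(95,165,395,265),2.66);save("side1",s,(140,130,410,320),2.9)
o=readout.get_obs();print(R.from_rotvec(o["orientation"]).as_matrix().round(3))
for n,u in dict(t1=(265,190),t2=(357,188),t3=(267,242),t4=(310,243),t5=(361,237)).items():
    for z in (.047,.067): print(n,z,on_z(f,u,z).round(3),proj(s,on_z(f,u,z)).round())
E
```

```text
[[ 0.443  0.897 -0.   ]
 [ 0.897 -0.443 -0.001]
 [-0.001  0.    -1.   ]]
t1 0.047 [ 0.587 -0.128  0.047] [285. 210.]
t1 0.067 [ 0.584 -0.129  0.067] [285. 204.]
t2 0.047 [ 0.586 -0.409  0.047] [367. 257.]
t2 0.067 [ 0.582 -0.405  0.067] [366. 250.]
t3 0.047 [ 0.428 -0.131  0.047] [241. 235.]
t3 0.067 [ 0.428 -0.132  0.067] [241. 229.]
t4 0.047 [ 0.422 -0.26   0.047] [275. 259.]
t4 0.067 [ 0.422 -0.259  0.067] [274. 253.]
t5 0.047 [ 0.436 -0.414  0.047] [327. 288.]
t5 0.067 [ 0.436 -0.41   0.067] [326. 281.]
```

View pics/top1.png

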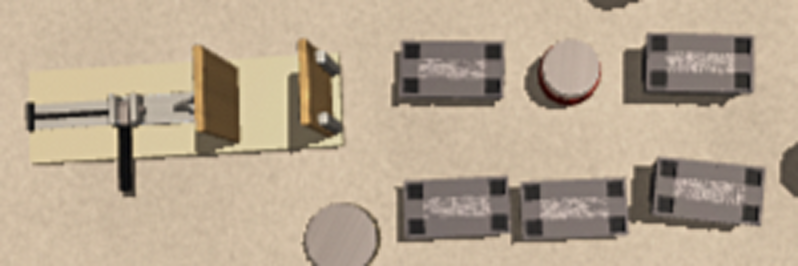

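View pics/side1.png

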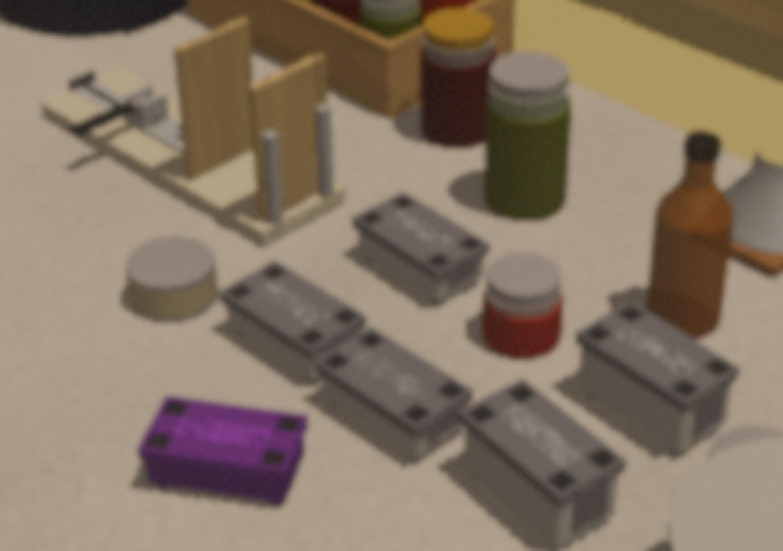

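The crops show that the grey tubs at top-view pixels (357,188) and (361,237) have tall side walls, so those are the deep ones. The tubs at (265,190), (267,242) and (310,243) are shallow. The purple tub is the decoy. Next I'll locate the rack.

```bash
python3 - <<'E'
from h import *
f=grab_frame("top");w=grab_frame("wrist")
o=readout.get_obs();Rt=R.from_rotvec(o["orientation"])
c,d=ray(w,(w["cx"],w["cy"]+1e-6),True);print("cam in tool",Rt.inv().apply(c-o["tcp_pos"]).round(3),"axis",Rt.inv().apply(d).round(3))
k=2.66
for n,u,z in [("tl",(30,73),.02),("bl",(35,163),.02),("br",(343,147),.02),("tr",(340,52),.02),("levertip",(127,195),.05),("levpiv",(125,100),.05),("slide top L",(195,46),.17),("slide top R",(192+8,142),.17),("fix top a",(298,42),.17),("fix b",(305,130),.17)]:
    print(n,on_z(f,(95+(u[0]+.5)/k-.5,165+(u[1]+.5)/k-.5),z).round(3))
E
```

```text
cam in tool [-0.001 -0.068 -0.142] axis [0.    0.269 0.963]
tl [0.599 0.377 0.02 ]
bl [0.492 0.369 0.02 ]
br [0.501 0.004 0.02 ]
tr [0.614 0.007 0.02 ]
levertip [0.45  0.248 0.05 ]
levpiv [0.56  0.251 0.05 ]
slide top L [0.598 0.134 0.17 ]
slide top R [0.497 0.128 0.17 ]
fix top a [0.599 0.026 0.17 ]
fix b [0.507 0.02  0.17 ]
```

```bash
python3 - <<'E'
from h import *
print(tool((.43,.22,.33)))
E
```

```text
[-287.25564942  288.09534331  -98.79410238]
```

```bash
python3 -m handwheel '-48 48 -50 0 0 -5 85; -96 96 -98 0 0 -10 85; -144 144 -98 0 0 -15 85; -192 192 -98 0 0 -20 85; -240 240 -98 0 0 -25 85; -287 288 -98 0 0 -28 85; -287 288 -98 0 0 -28 85; -287 288 -98 0 0 -28 85; -287 288 -98 0 0 -28 85'; python3 - <<'E'
from h import *
w=grab_frame("wrist");save("w1",w,(0,0,560,420),1.42)
for n in ("side","top"): save(n+"2",grab_frame(n))
E
```

```text
clock: 1.48
tcp_pos: [0.4298, 0.2209, 0.3295]
orientation: [-2.188, -2.254, -0.001]
contact_force: [0.7, 1.0, 0.1]
grip_width: 0.0853
```

View pics/w1.png

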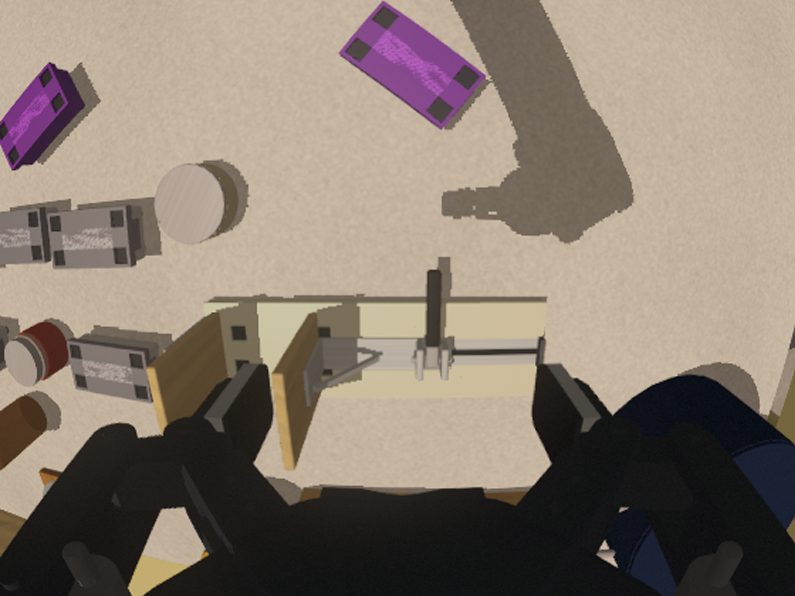

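The wrist view (scaled 1.42) shows the seat recesses at (238,331), (241,365) and (322,331). The lever's tip is at (433,270) and its pivot is near (433,355). I'll enlarge this area.

```bash
python3 - <<'E'
from h import *
w=grab_frame("wrist");save("w1c",w,(140,180,400,300),3)
E
```

```text
(no output)
```

View pics/w1c.png

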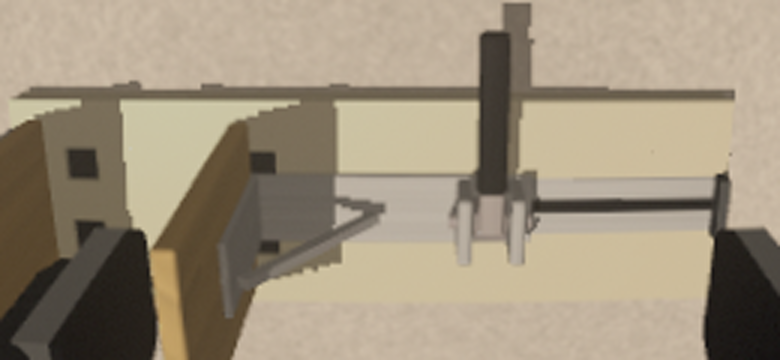

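```bash
python3 - <<'E'
from h import *
w=grab_frame("wrist")
P=lambda u,z:on_z(w,(140+(u[0]+.5)/3-.5,180+(u[1]+.5)/3-.5),z,True).round(4)
print("recess -47,+20",P((82.5,164),.02),P((82.5,164),.015))
print("recess -47,-20 left edge/top",P((76,222),.02))
print("+47,+20 right-top corner",P((276,151),.02),P((276,151),.015), "bot right",P((276,174),.02))
print("base corner right near",P((734,97),.02),"left near",P((12,99),.02))
print("lever tip",P((480,33),.053),P((509,33),.053),"mid",P((480,100),.053),P((509,100),.053),"near piv",P((480,180),.053),P((509,180),.053))
print(readout.get_obs()["tcp_pos"],R.from_rotvec(readout.get_obs()["orientation"]).as_matrix().round(4))
E
```

```text
recess -47,+20 [0.5366 0.0455 0.02  ] [0.5386 0.0436 0.015 ]
recess -47,-20 left edge/top [0.5698 0.0386 0.02  ]
+47,+20 right-top corner [0.5249 0.148  0.02  ] [0.5267 0.1473 0.015 ] bot right [0.5371 0.1478 0.02  ]
base corner right near [0.4897 0.3748 0.02  ] left near [0.503  0.0084 0.02  ]
lever tip [0.4547 0.244  0.053 ] [0.4543 0.2568 0.053 ] mid [0.4854 0.2454 0.053 ] [0.485  0.2584 0.053 ] near piv [0.5238 0.2472 0.053 ] [0.5234 0.2606 0.053 ]
[0.42958066 0.22149944 0.32912993] [[-3.210e-02  9.995e-01 -3.000e-04]
 [ 9.995e-01  3.210e-02 -1.000e-04]
 [-1.000e-04 -3.000e-04 -1.000e+00]]
```

Seat is at about (0.555, 0.093) with its x axis at (-0.036, 0.999). The board value is about 0.023, and lever_grip is at about (0.469, 0.251, 0.048). I'll go down to the lever.

```bash
python3 -m handwheel '10 13 60 0 0 0 40; 20 26 120 0 0 0 40; 28 40 180 0 0 0 40; 28 40 220 0 0 0 40; 28 40 220 0 0 0 40; 28 40 220 0 0 0 40' 30; python3 - <<'E'
from h import *
w=grab_frame("wrist");save("w2",w,(0,0,560,420),1.42); print(tool((.4692,.251,.029)))
E
```

```text
clock: 2.48
tcp_pos: [0.4699, 0.2503, 0.1107]
orientation: [2.187, 2.255, 0.003]
contact_force: [0.8, 0.4, 0.1]
grip_width: 0.0399
[ 0.39098379 -1.35608459 82.26334738]
```

View pics/w2.png

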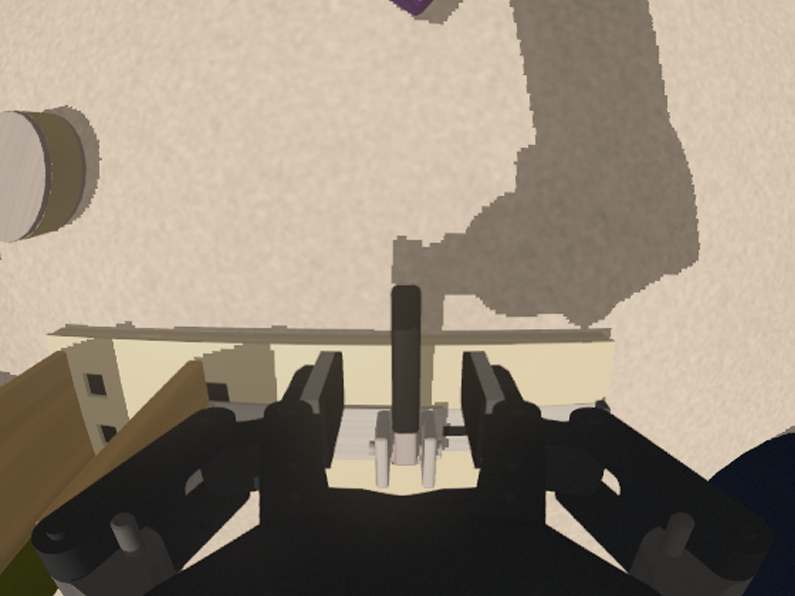

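The bar runs from (406,285) to (405,430), centred between the fingers at (340,370) and (465,370). I'll descend and pinch.

```bash
python3 -m handwheel '0 -1 40 0 0 0 40; 0 -1 82 0 0 0 40; 0 -1 82 0 0 0 40; 0 -1 82 0 0 0 40; 0 -1 82 0 0 0 8; 0 -1 82 0 0 0 8; 0 -1 82 0 0 0 8; 0 -1 82 0 0 0 8;0 -1 82 0 0 0 8' 30; python3 - <<'E'
from h import *
w=grab_frame("wrist");save("w3",w,(0,0,560,420),1.42); print(readout.get_obs()["tcp_pos"])
E
```

```text
clock: 3.65
tcp_pos: [0.4693, 0.2509, 0.0282]
orientation: [2.187, 2.255, 0.005]
contact_force: [-0.1, 3.2, 7.1]
grip_width: 0.013
[0.46927108 0.25097136 0.02819044]
```

View pics/w3.png

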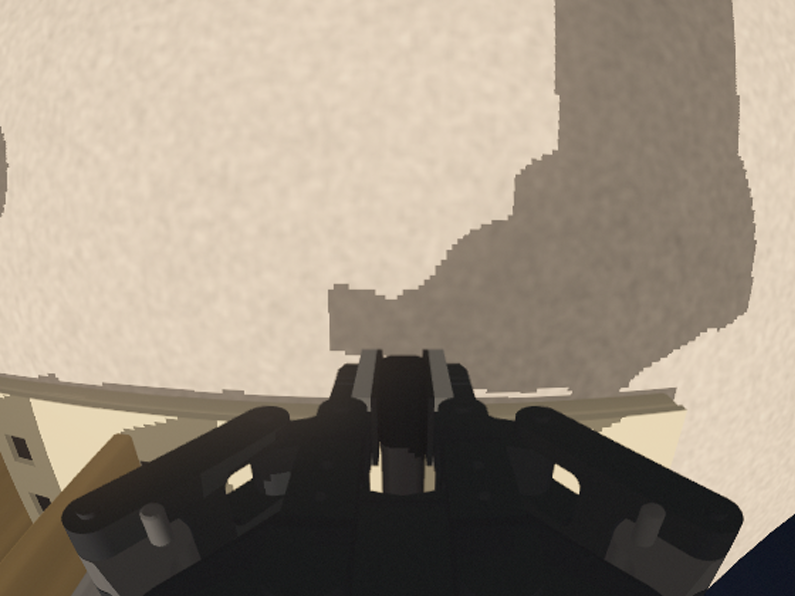

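```bash
python3 - <<'E'
import numpy as np
for a in list(range(0,91,6)):
    t=np.radians(a); print(a,round(80-(80*np.cos(t)-9*np.sin(t)),1),round(-(80*np.sin(t)+9*np.cos(t)-9),1))
E
```

```text
0 0.0 -0.0
6 1.4 -8.3
12 3.6 -16.4
18 6.7 -24.3
24 10.6 -31.8
30 15.2 -38.8
36 20.6 -45.3
42 26.6 -51.2
48 33.2 -56.5
54 40.3 -61.0
60 47.8 -64.8
66 55.7 -67.7
72 63.8 -69.9
78 72.2 -71.1
84 80.6 -71.5
90 89.0 -71.0
```

```bash
python3 -m handwheel '0 1.4 -8.3 0 0 0 8; 0 3.6 -16.4 0 0 0 8; 0 6.7 -24.3 0 0 0 8; 0 10.6 -31.8 0 0 0 8; 0 15.2 -38.8 0 0 0 8; 0 20.6 -45.3 0 0 0 8; 0 26.6 -51.2 0 0 0 8; 0 33.2 -56.5 0 0 0 8; 0 40.3 -61 0 0 0 8; 0 47.8 -64.8 0 0 0 8; 0 47.8 -64.8 0 0 0 8' 30; python3 - <<'E'
from h import *
w=grab_frame("side");save("s4",w,(120,100,300,230),4); print(readout.get_obs()["tcp_pos"])
E
```

```text
clock: 5.08
tcp_pos: [0.5127, 0.2503, 0.091]
orientation: [-2.185, -2.253, 0.01]
contact_force: [-6.3, 1.2, 4.5]
grip_width: 0.0136
[0.51268882 0.25020502 0.09096731]
```

View pics/s4.png

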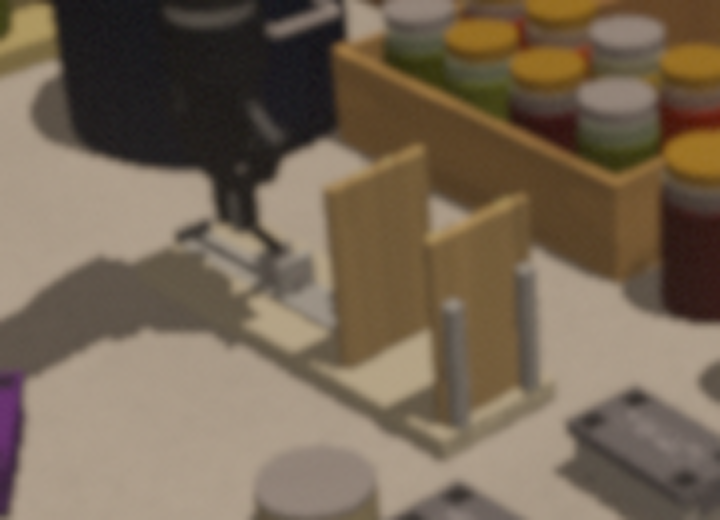

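The side view shows the lever (crop (255,225)) tilting up with the gripper. I'll continue to upright.

```bash
python3 -m handwheel '0 7.9 -2.9 0 0 0 8; 0 16 -5.1 0 0 0 8; 0 24.4 -6.3 0 0 0 8; 0 32.8 -6.7 0 0 0 8; 0 41.2 -6.2 0 0 0 8; 0 45 -5.7 0 0 0 8; 0 45 -5.7 0 0 0 8; 0 45 -5.7 0 0 0 8' 30; python3 - <<'E'
from h import *
w=grab_frame("side");save("s5",w,(120,100,300,230),4); print(readout.get_obs()["tcp_pos"])
w=grab_frame("wrist");save("w5",w,(0,0,560,420),1.42)
E
```

```text
clock: 6.12
tcp_pos: [0.5589, 0.2517, 0.0972]
orientation: [-2.187, -2.253, 0.006]
contact_force: [-4.3, 2.4, 4.8]
grip_width: 0.0134
[0.5589452  0.25166559 0.09721079]
```

View pics/s5.png

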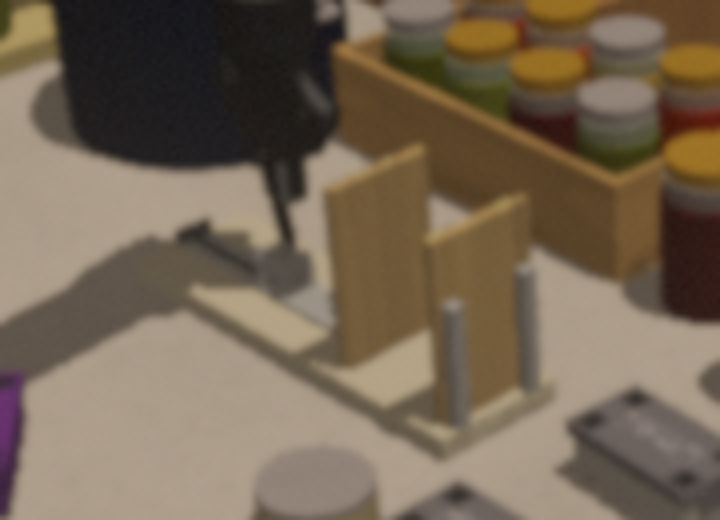

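View pics/w5.png

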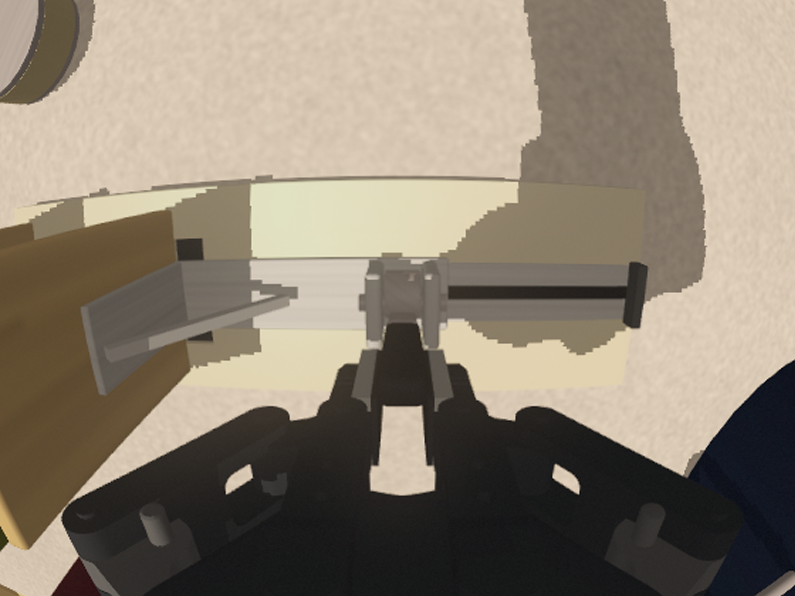

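The lever is upright (grip x = 0.559, as predicted). Now I'll draw the board back.

```bash
python3 -m handwheel '8 0 0 0 0 0 8; 16 0 0 0 0 0 8; 24 0 0 0 0 0 8; 32 0 0 0 0 0 8; 40 0 0 0 0 0 8; 48 0 0 0 0 0 8; 56 0 0 0 0 0 8; 64 0 0 0 0 0 8; 72 0 0 0 0 0 8; 77 0 0 0 0 0 8;77 0 0 0 0 0 8' 30; python3 - <<'E'
from h import *
w=grab_frame("side");save("s6",w,(120,100,300,230),4); print(readout.get_obs()["tcp_pos"])
w=grab_frame("wrist");save("w6",w,(0,0,560,420),1.42)
E
```

```text
clock: 7.6
tcp_pos: [0.5566, 0.3282, 0.0972]
orientation: [-2.187, -2.253, 0.008]
contact_force: [-5.0, -0.9, 6.9]
grip_width: 0.0134
[0.55661479 0.32826474 0.0972344 ]
```

View pics/s6.png

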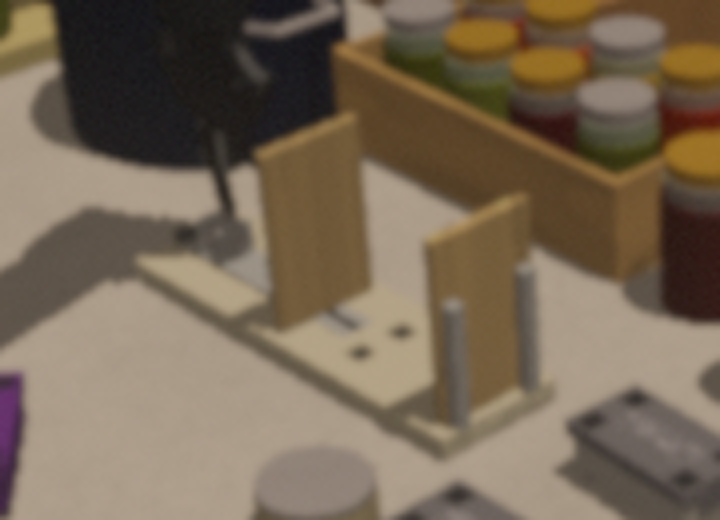

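View pics/w6.png

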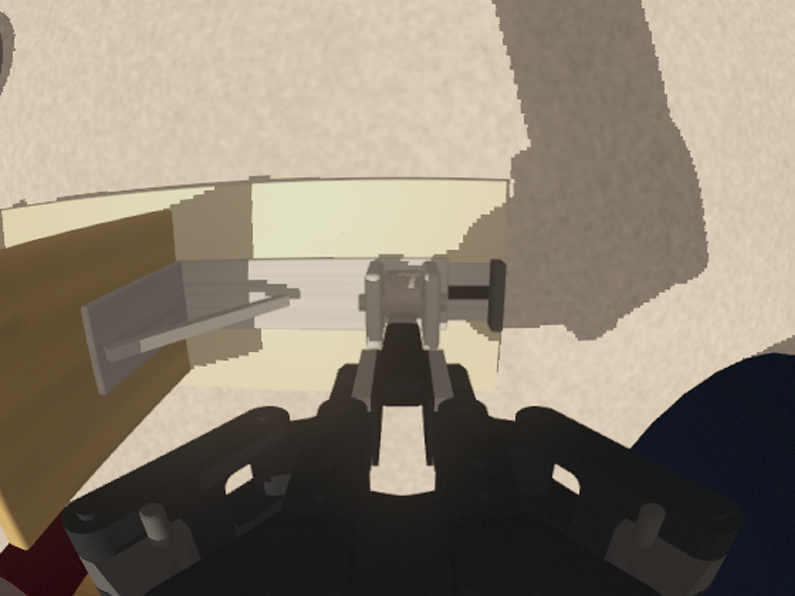

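The board is drawn back (shift 77 mm, value about 0.099). I'll release it, rise and travel over the tubs while turning the tool.

```bash
python3 -m handwheel '0 0 0 0 0 0 45; 0 0 0 0 0 0 45; 0 0 0 0 0 0 45; 0 0 -60 0 0 0 45; 0 0 -120 0 0 0 45; 0 0 -180 0 0 0 45; -40 -5 -220 0 0 0 85;-90 -10 -240 0 0 10 85; -140 -20 -260 0 0 20 85; -190 -25 -283 0 0 30 85;-240 -30 -283 0 0 40 85; -290 -35 -283 0 0 50 85' 30;  python3 - <<'E'
from h import *
w=grab_frame("side");save("s7",w,(120,100,300,230),4)
print(tool((.5,-.25,.38)),readout.get_obs()["tcp_pos"])
E
```

```text
clock: 9.2
tcp_pos: [0.5321, 0.0364, 0.3813]
orientation: [2.939, 1.109, 0.002]
contact_force: [-0.2, 0.4, 0.2]
grip_width: 0.0849
[-204.01929162  191.17972501    2.29766361] [0.53148151 0.02782262 0.38153133]
```

View pics/s7.png

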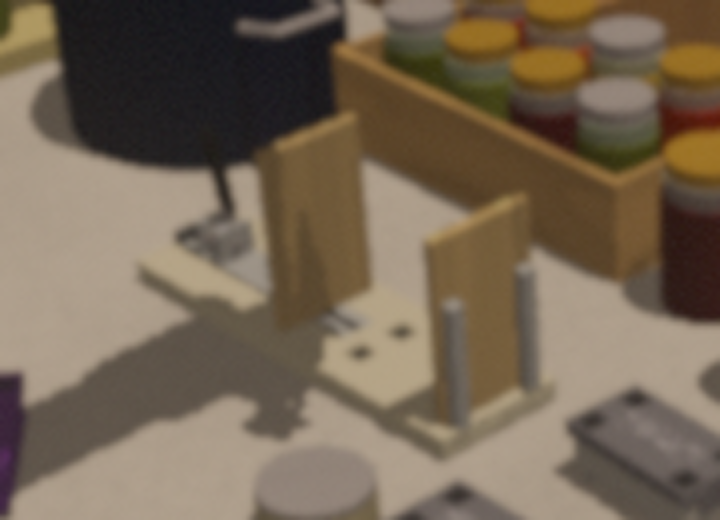

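```bash
python3 -m handwheel '-45 42 2 0 0 10 85; -90 84 2 0 0 20 85; -135 126 2 0 0 30 85; -180 168 2 0 0 40 85; -200 191 2 0 0 42 85; -200 191 2 0 0 42 85; -200 191 2 0 0 42 85';  python3 - <<'E'
from h import *
w=grab_frame("wrist");save("w8",w,(0,0,560,420),1.42)
o=readout.get_obs();print(o["tcp_pos"],R.from_rotvec(o["orientation"]).as_matrix().round(4))
E
```

```text
clock: 10.12
tcp_pos: [0.5104, -0.2363, 0.3785]
orientation: [-3.141, 0.005, 0.001]
contact_force: [0.0, 1.2, -0.1]
grip_width: 0.0851
[ 0.51058072 -0.23580437  0.37857562] [[ 1.0e+00 -2.3e-03 -2.0e-04]
 [-2.3e-03 -1.0e+00  7.0e-04]
 [-2.0e-04 -7.0e-04 -1.0e+00]]
```

View pics/w8.png

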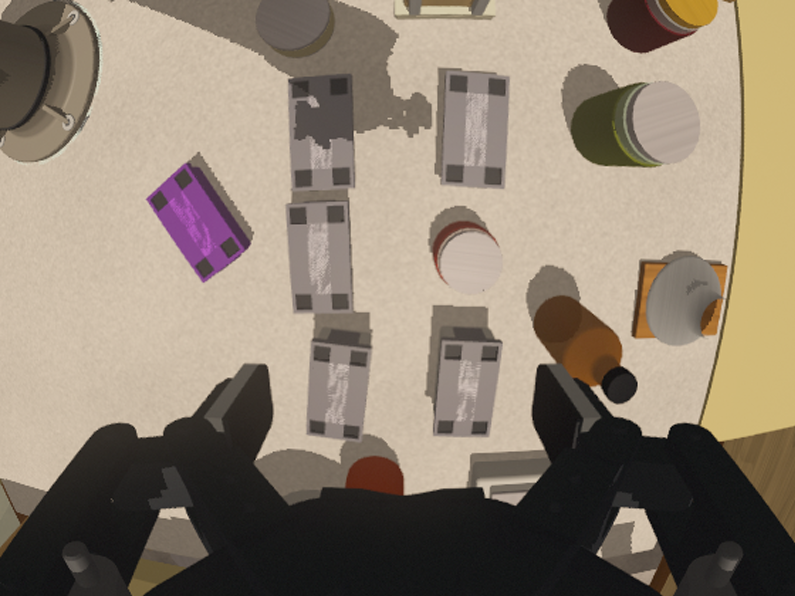

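The wrist view (×1.42) shows deep lids at (338,390) and (467,388), and shallow lids at (321,130), (320,255) and (474,128). The only purple tub here is at (199,222). I'll measure the lid recesses.

```bash
cat >> h.py <<'E'
def blobs(f):
    g=cv2.cvtColor(f["pixels"],cv2.COLOR_RGB2GRAY)
    loc=cv2.blur(g,(31,31))
    m=((g<85)&(g<0.72*loc)).astype(np.uint8)
    n,l,st,c=cv2.connectedComponentsWithStats(m,connectivity=4)
    out=[]
    for i in range(1,n):
        x,y,w,h,a=st[i]
        if 15<a<900 and a>0.55*w*h and .45<w/h<2.2: out.append(c[i])
    return np.array(out)
def lid(f,approx,ztop,fish=True,tol=.02,yaw0=None):
    """approx world xy of lid centre; returns centre, yaw of long axis, n found"""
    B=np.array([on_z(f,u,ztop-.003,fish)[:2] for u in blobs(f)])
    best=None
    for dx in np.arange(-.02,.021,.004):
      for dy in np.arange(-.02,.021,.004):
        for yaw in (np.radians(np.arange(70,111,5)) if yaw0 is None else [yaw0]):
          c=np.array(approx)+[dx,dy]; e=np.array([np.cos(yaw),np.sin(yaw)]);p=np.array([-e[1],e[0]])
          Q=np.array([c+a*.047*e+b*.020*p for a in(1,-1) for b in(1,-1)])
          D=np.linalg.norm(B[None]-Q[:,None],axis=2); j=D.argmin(1); d=D.min(1)
          s=np.sum(np.minimum(d,.012))
          if best is None or s<best[0]: best=(s,j,d)
    s,j,d=best; P=B[j]
    c=P.mean(0); v=(P[0]+P[1]-P[2]-P[3]); 
    return c.round(4),np.degrees(np.arctan2(v[1],v[0])).round(2),(d*1000).round(1),np.linalg.norm(v)/2,np.linalg.norm(P[0]-P[1])
E
python3 - <<'E'
from h import *
w=grab_frame("wrist");t=grab_frame("top")
for n,a,z in (("t1",(.587,-.128),.047),("t2",(.584,-.405),.067),("t3",(.428,-.131),.047),("t4",(.422,-.26),.047),("t5",(.436,-.41),.067)):
    print(n,lid(w,a,z)); print("   top",lid(t,a,z,False))
E
```

```text
t1 (array([ 0.5863, -0.1262]), np.float64(87.65), array([3. , 1.9, 3.7, 2.5]), np.float64(0.09454229946377962), np.float64(0.04038570911164761))
   top (array([ 0.5892, -0.0793]), np.float64(0.0), array([ 3.5,  1.8, 96.9, 94.5]), np.float64(0.0), np.float64(0.04035079370801736))
t2 (array([ 0.5823, -0.4091]), np.float64(86.49), array([3.9, 3.2, 0.6, 0.6]), np.float64(0.09328507996304385), np.float64(0.04009053297771352))
   top (array([ 0.581, -0.455]), np.float64(0.0), array([93.8, 92.4,  1.1,  1.9]), np.float64(5.551115123125783e-17), np.float64(0.039963834957880445))
t3 (array([ 0.4266, -0.1275]), np.float64(91.09), array([3. , 1.8, 1.9, 1. ]), np.float64(0.09572191882829753), np.float64(0.041091874607116316))
   top (array([ 0.4573, -0.1839]), np.float64(43.41), array([165.2, 131.1, 117.6, 107.8]), np.float64(0.3076015308014257), np.float64(0.0))
t4 (array([ 0.4216, -0.262 ]), np.float64(90.73), array([2.3, 2.7, 1.9, 1.6]), np.float64(0.09448907416693755), np.float64(0.04079444933658518))
   top (array([ 0.403 , -0.3095]), np.float64(0.0), array([ 94.2, 102.4,   0.2,  40.1]), np.float64(0.0), np.float64(0.0))
t5 (array([ 0.4362, -0.4117]), np.float64(82.38), array([2.8, 1.7, 3.5, 2.7]), np.float64(0.09422726319318821), np.float64(0.039946415369482166))
   top (array([ 0.4377, -0.4114]), np.float64(82.68), array([3.4, 4.7, 0.2, 2.3]), np.float64(0.09404261130118395), np.float64(0.040710532988482644))
```

```bash
python3 -m handwheel '-20 48 40 0 0 4 85; -40 96 80 0 0 7.6 85; -60 140 130 0 0 7.6 85; -74 176 180 0 0 7.6 85; -74 176 228 0 0 7.6 85; -74 176 228 0 0 7.6 85; -74 176 228 0 0 7.6 85';  python3 - <<'E'
from h import *
w=grab_frame("wrist");save("w9",w,(0,0,560,420),1.42)
o=readout.get_obs();print(lid(w,(.436,-.4115),.067,tol=.03),o["tcp_pos"],np.degrees(o["orientation"]),tool((.436,-.4115,.038)))
E
```

```text
clock: 11.15
tcp_pos: [0.4368, -0.4128, 0.1525]
orientation: [3.134, -0.213, 0.003]
contact_force: [0.9, 0.7, -0.0]
grip_width: 0.0852
(array([ 0.4349, -0.412 ]), np.float64(84.62), array([3.4, 5.7, 1.9, 1.8]), np.float64(0.09331583986845152), np.float64(0.037167999377621184)) [ 0.43726162 -0.41309719  0.15322404] [179.49960003 -12.20124595   0.30459694] [ -1.86711156  -1.55773773 115.21635953]
```

View pics/w9.png

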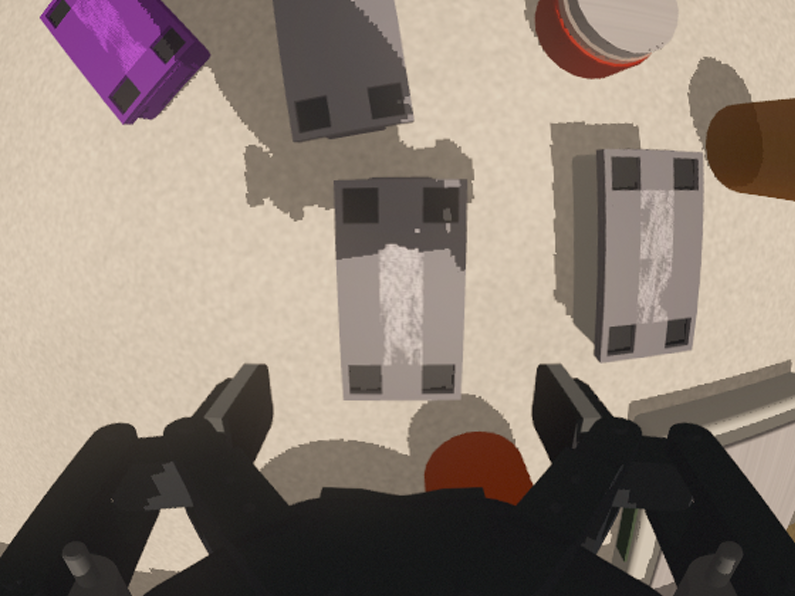

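The deep lid, spanning (335–467, 180–400), is centred between the fingers (270/537). I'll descend, grip and lift.

```bash
python3 -m handwheel '-1 -1 50 0 0 0 85; -1 -1 90 0 0 0 85; -1 -1 114 0 0 0 85; -1 -1 114 0 0 0 85; -1 -1 114 0 0 0 85; -1 -1 114 0 0 0 60; -1 -1 114 0 0 0 60; -1 -1 114 0 0 0 60; -1 -1 114 0 0 0 60; -1 -1 100 0 0 0 60; -1 -1 70 0 0 0 60; -1 -1 70 0 0 0 60' 50;  python3 - <<'E'
from h import *
w=grab_frame("wrist");save("w10",w,(0,0,560,420),1.42);save("s10",grab_frame("side"),(240,180,440,330),4)
E
```

```text
clock: 12.7
tcp_pos: [0.4354, -0.4131, 0.0832]
orientation: [3.132, -0.216, 0.006]
contact_force: [0.9, 0.5, -2.6]
grip_width: 0.065
```

View pics/w10.png

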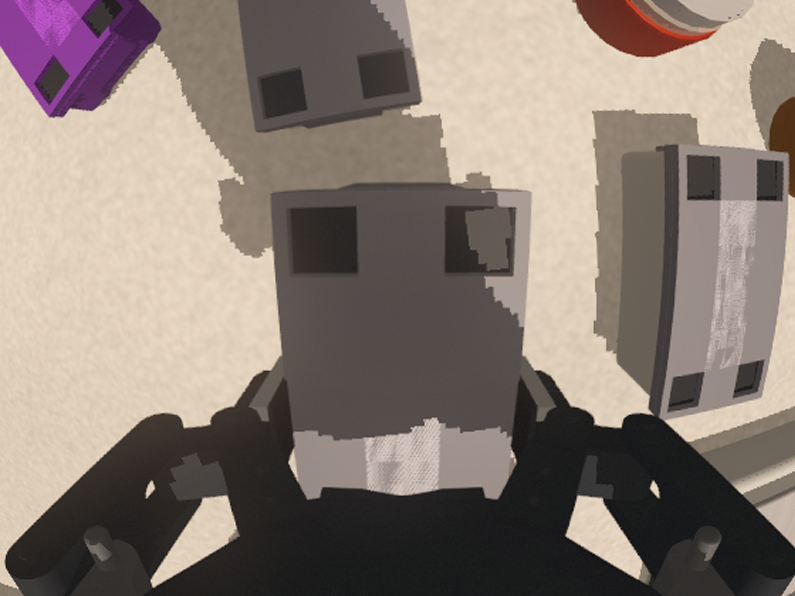

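View pics/s10.png

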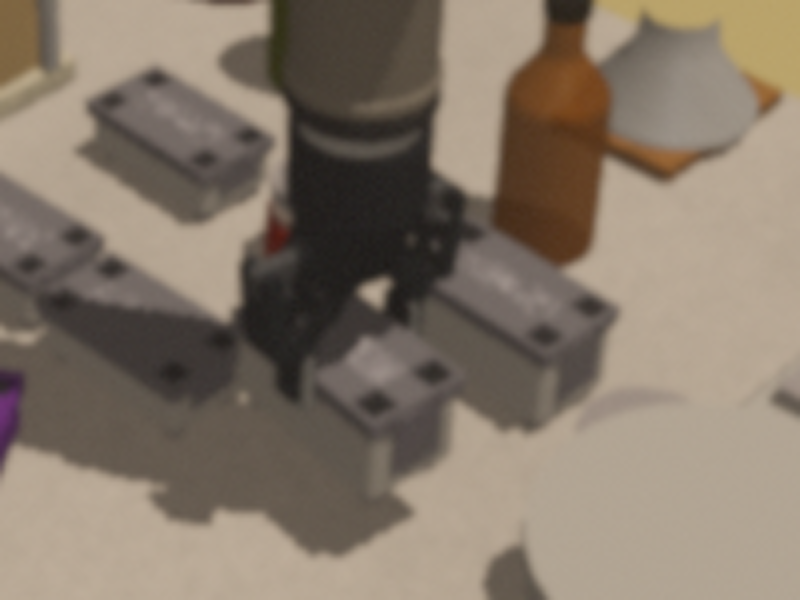

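The tub is held at 65 mm and lifted level. I'll carry it up and over to just short of the seat, where the +x recesses stay visible.

```bash
python3 -m handwheel '0 0 -60 0 0 0 60; 0 0 -120 0 0 0 60; 0 0 -170 0 0 0 60; 5 -30 -197 0 0 -2 60; 11 -80 -197 0 0 -4 60; 18 -135 -197 0 0 -6 60; 25 -190 -197 0 0 -8 60; 32 -245 -197 0 0 -10 60; 40 -300 -197 0 0 -10 60; 48 -350 -197 0 0 -10 60; 54 -400 -197 0 0 -10 60; 60 -455 -197 0 0 -10 60';python3 -m handwheel '0 0 0 0 0 0 60; 0 0 0 0 0 0 60'
python3 - <<'E'
from h import *
w=grab_frame("wrist");save("w11",w,(0,0,560,420),1.42)
o=readout.get_obs();print(o["tcp_pos"],o["grip_width"],np.degrees(2*np.arctan2(o["orientation"][1],o["orientation"][0])))
E
```

```text
clock: 14.3
tcp_pos: [0.5557, 0.0318, 0.2766]
orientation: [3.141, 0.057, -0.003]
contact_force: [1.2, -0.6, -2.6]
grip_width: 0.065
clock: 14.55
tcp_pos: [0.5555, 0.0302, 0.2766]
orientation: [3.14, 0.058, -0.004]
contact_force: [0.2, -1.2, -3.3]
grip_width: 0.0648
[0.55550063 0.02921549 0.2769165 ] 0.0650043907866502 2.0197755417552794
```

View pics/w11.png

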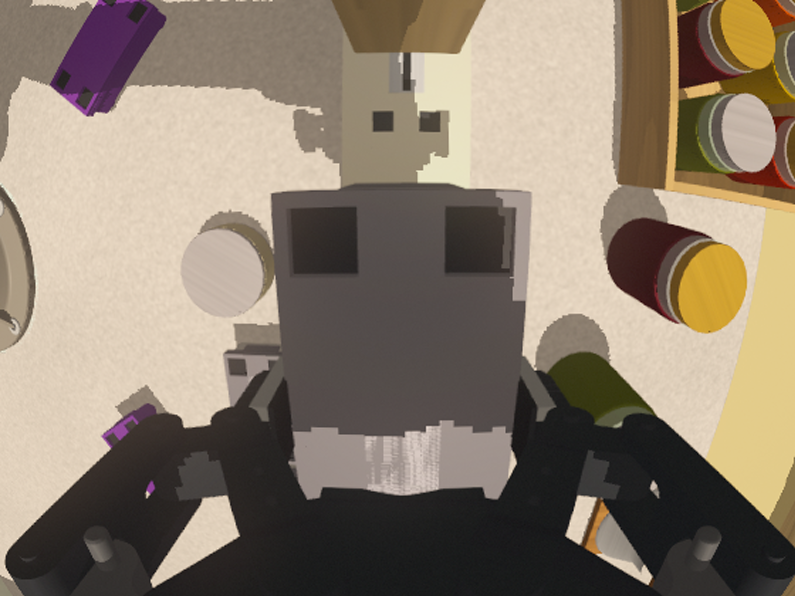

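The seat recesses appear at (382,121) and (430,121), and the held lid's front recesses at (324,240) and (480,240), all in ×1.42 pixels. I'll measure both.

```bash
cat >> h.py <<'E'
def dark(f,uv,half=14,thr=0.75):
    """square hole: bounding box centre of dark pixels in window (px in native image)"""
    g=cv2.GaussianBlur(cv2.cvtColor(f["pixels"],cv2.COLOR_RGB2GRAY),(3,3),0).astype(float)
    x,y=int(round(uv[0])),int(round(uv[1])); W=g[y-half:y+half+1,x-half:x+half+1]
    t=(np.percentile(W,8)+np.percentile(W,85))/2
    m=(W<t).astype(np.uint8); n,l,st,c=cv2.connectedComponentsWithStats(m,connectivity=4)
    i=l[half,half]
    if i==0: i=1+st[1:,4].argmax()
    a,b,w_,h_,s=st[i]; return np.array([x-half+a+(w_-1)/2,y-half+b+(h_-1)/2]),(w_,h_,s)
E
python3 - <<'E'
from h import *
w=grab_frame("wrist");o=readout.get_obs()
P=[]
for u in ((382,121),(430,121)):
    c,s=dark(w,np.array(u)/1.42,10); P.append(on_z(w,c,.02,True)); print(c,s,P[-1].round(4))
ex=np.array([-.0363,.9993]);print("seat",(np.mean(P,0)[:2]-.047*ex).round(4), np.degrees(np.arctan2(*(P[1]-P[0])[[1,0]])))
Rt=R.from_rotvec(o["orientation"])
for u,hf in (((324,240),32),((480,240),32)):
    c,s=dark(w,np.array(u)/1.42,hf); 
    for dz in (.0187+.010,): 
        q=on_z(w,c,o["tcp_pos"][2]+dz,True); print(c,s,Rt.inv().apply(q-o["tcp_pos"]).round(4))
E
```

```text
[269.   84.5] (np.int32(15), np.int32(14), np.int32(207)) [0.5343 0.1381 0.02  ]
[302.   84.5] (np.int32(15), np.int32(14), np.int32(201)) [0.5741 0.1396 0.02  ]
seat [0.5559 0.0918] 2.1442769385930878
[228.5 169.5] (np.int32(48), np.int32(48), np.int32(2162)) [-0.0195 -0.0499 -0.0287]
[333.5 172.5] (np.int32(56), np.int32(58), np.int32(2968)) [ 0.0177 -0.0489 -0.0288]
```

```bash
python3 -m handwheel '1 -30 0 0 0 0 60; 2.4 -61.5 0 0 0 0 60; 2.4 -61.5 0 0 0 0 60; 2.4 -61.5 50 0 0 0 60; 2.4 -61.5 100 0 0 0 60; 2.4 -61.5 150 0 0 0 60; 2.4 -61.5 190 0 0 0 60; 2.4 -61.5 205 0 0 0 60; 2.4 -61.5 205 0 0 0 60; 2.4 -61.5 205 0 0 0 60'
python3 - <<'E'
from h import *
o=readout.get_obs();print(o["tcp_pos"],tool((.5557,.0905,.0533)))
w=grab_frame("wrist");save("w12",w,(0,0,560,420),1.42);save("s12",grab_frame("side"),(150,100,330,230),4)
E
```

```text
clock: 15.9
tcp_pos: [0.5579, 0.0919, 0.0745]
orientation: [-3.14, -0.057, -0.005]
contact_force: [0.0, -0.2, -3.5]
grip_width: 0.0651
[0.55786095 0.09194039 0.07451898] [-2.27460785  1.37512203 21.21142678]
```

View pics/w12.png

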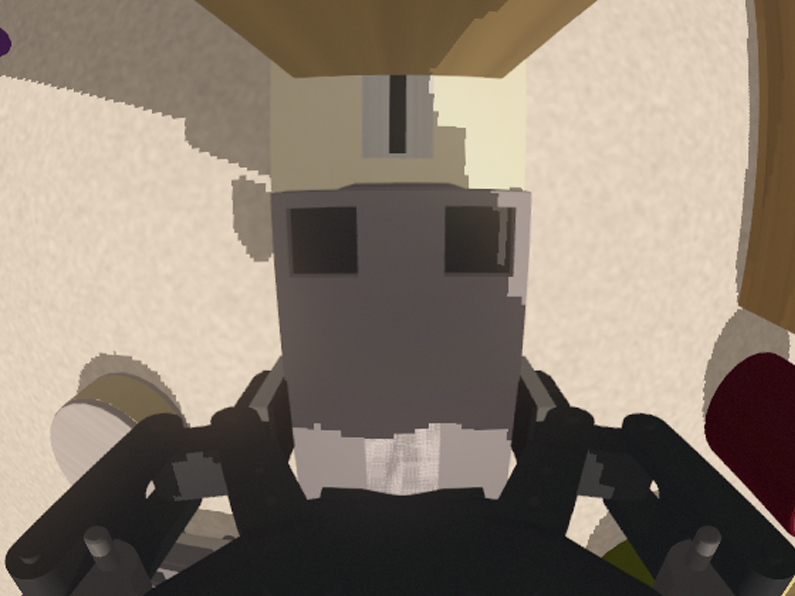

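View pics/s12.png

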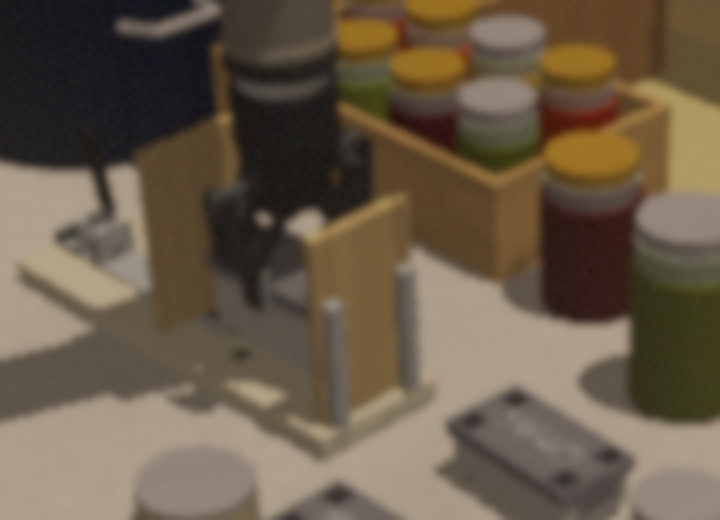

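The tub is lined up between the rack edges (270–526, tub 272–530). I'll correct by -2 and +1 mm and lower it onto the seat.

```bash
python3 -m handwheel '-2 1 5 0 0 0 60; -2 1 10 0 0 0 60; -2 1 14 0 0 0 60; -2 1 18 0 0 0 60; -2 1 21 0 0 0 60; -2 1 22 0 0 0 60; -2 1 22 0 0 0 60; -2 1 22 0 0 0 60'
python3 - <<'E'
from h import *
o=readout.get_obs();print(o["tcp_pos"],o["contact_force"],tool((.5557,.0905,.0533)))
E
```

```text
clock: 17.0
tcp_pos: [0.5546, 0.0912, 0.0536]
orientation: [-3.139, -0.057, 0.001]
contact_force: [-9.8, -0.8, 30.4]
grip_width: 0.0652
[0.55456006 0.0912034  0.05359067] [-9.78525563 -0.81491844 30.38986715] [1.1135864  0.74526942 0.28847537]
```

```bash
python3 -m handwheel '1 0 -1.5 0 0 0 60; 1 0 -1.5 0 0 0 84; 1 0 -1.5 0 0 0 84; 1 0 -1.5 0 0 0 84; 1 0 -30 0 0 0 84; 1 0 -80 0 0 0 84; 1 0 -140 0 0 0 84; 1 0 -200 0 0 0 84; 1 50 -230 0 0 0 84; 1 50 -230 0 0 0 84; 1 50 -230 0 0 0 84'
python3 - <<'E'
from h import *
o=readout.get_obs();print(o["tcp_pos"],o["contact_force"])
w=grab_frame("wrist");save("w13",w,(0,0,560,420),1.42);save("s13",grab_frame("side"),(150,100,330,230),4)
E
```

```text
clock: 18.38
tcp_pos: [0.557, 0.0415, 0.2803]
orientation: [-3.141, -0.057, 0.001]
contact_force: [0.2, 0.3, -0.6]
grip_width: 0.0837
[0.55698066 0.04146163 0.28033796] [ 0.1630287   0.2800339  -0.64296562]
```

View pics/w13.png

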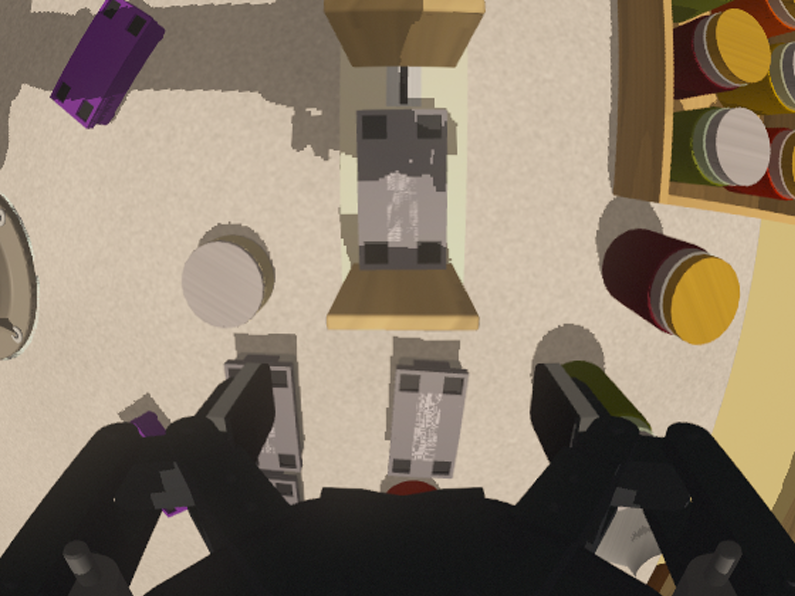

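View pics/s13.png

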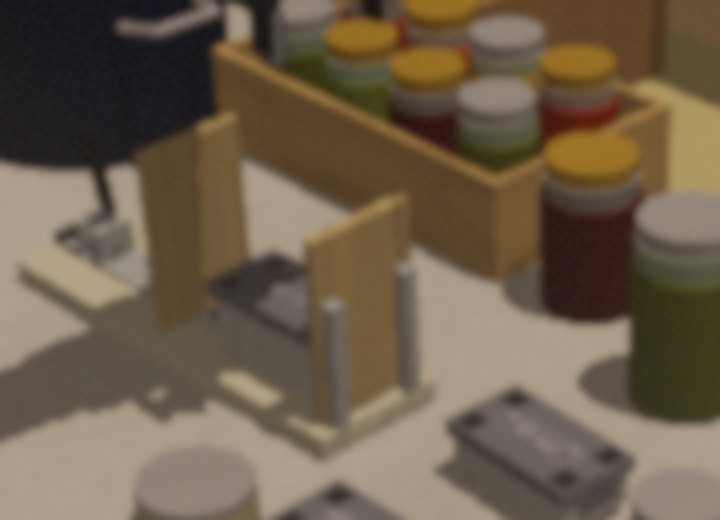

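The tub now sits in the bay, with its lid at (358–448, 108–268). I'll measure it and look at the next tub.

```bash
cat >> h.py <<'E'
def lid4(f,us,z,half,k=1.42,fish=True):
    P=np.array([on_z(f,dark(f,np.array(u)/k,half)[0],z-.0025,fish)[:2] for u in us])
    v=P[0]+P[1]-P[2]-P[3]
    return P.mean(0).round(4),np.degrees(np.arctan2(v[1],v[0])).round(2),np.linalg.norm(v)/2,np.linalg.norm(P[0]-P[1])
E
python3 - <<'E'
from h import *
w=grab_frame("wrist")
print(lid4(w,((374,126),(430,126),(376,251),(428,252)),.082,13))
print(lid(w,(.556,.092),.082))
print(tool((.5827,-.33,.28)))
E
```

```text
(array([0.5543, 0.0921]), np.float64(92.22), np.float64(0.0962355953636415), np.float64(0.039352537651523405))
(array([0.5449, 0.0928]), np.float64(104.67), array([ 3.5, 43.4,  0.5,  3.3]), np.float64(0.09732281611221391), np.float64(0.0))
[ 1.16148316e+01  3.73103002e+02 -3.66087070e-01]
```

```bash
python3 -m handwheel '2 60 0 0 0 3 84; 4 120 0 0 0 5.6 84; 6 180 0 0 0 5.6 84; 8 240 0 0 0 5.6 84; 10 300 0 0 0 5.6 84; 11 350 0 0 0 5.6 84; 11 373 0 0 0 5.6 84; 11 373 0 0 0 5.6 84; 11 373 0 0 0 5.6 84'
python3 - <<'E'
from h import *
o=readout.get_obs();print(o["tcp_pos"],o["orientation"])
w=grab_frame("wrist");save("w14",w,(0,0,560,420),1.42)
print(lid(w,(.5823,-.4091),.067))
print(lid(w,(.586,-.127),.047))
t=grab_frame("top");save("t14",t,(220,110,420,260),4)
E
```

```text
clock: 19.65
tcp_pos: [0.5826, -0.3292, 0.2798]
orientation: [-3.139, 0.092, 0.002]
contact_force: [-0.0, -0.4, -0.4]
grip_width: 0.0839
[ 0.58256121 -0.32921974  0.2798304 ] [-3.13876707e+00  9.24448730e-02  1.83163778e-03]
(array([ 0.5709, -0.4082]), np.float64(99.36), array([ 3.4, 43.3,  0.3,  1.3]), np.float64(0.09630565617569446), np.float64(0.0))
(array([ 0.5836, -0.1734]), np.float64(0.0), array([92.7, 94.2,  1.7,  2.1]), np.float64(5.551115123125783e-17), np.float64(0.04102328218511921))
```

View pics/w14.png

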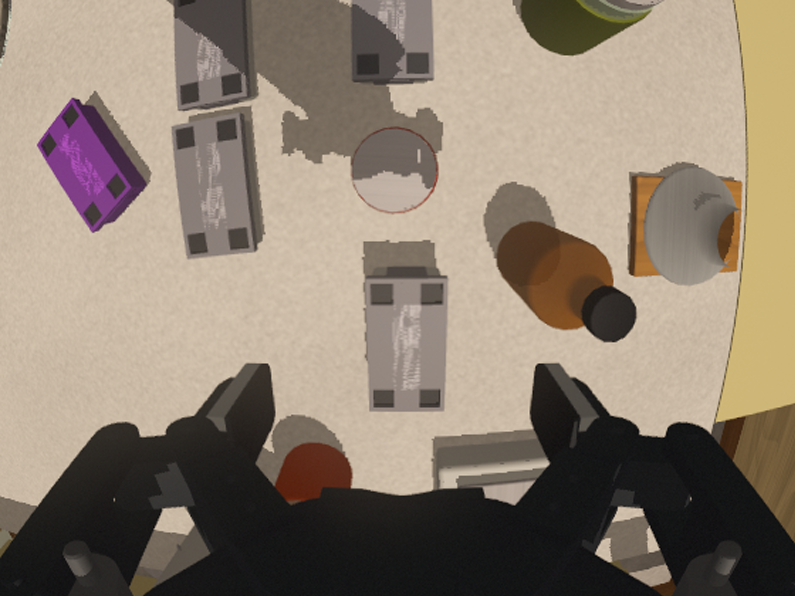

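View pics/t14.png

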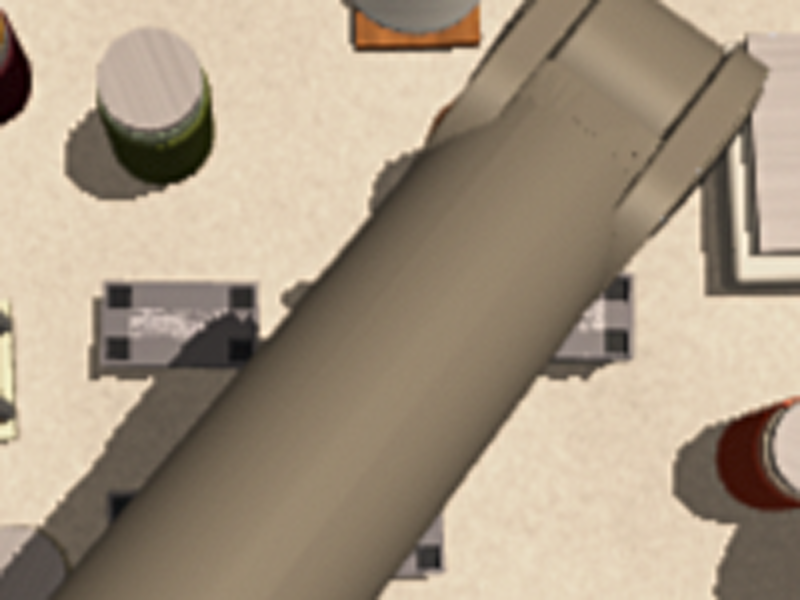

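Deep tub two has its lid recesses at (381,294), (431,293), (383,399) and (429,398). The bottle's base spans about (497–565, 222–290). I'll check the clearance.

```bash
python3 - <<'E'
from h import *
w=grab_frame("wrist")
L=lid4(w,((381,294),(431,293),(383,399),(429,398)),.067,12);print(L)
for u in ((498,250),(527,222),(562,258)): print(on_z(w,np.array(u)/1.42,.0,True).round(3))
print(tool((*L[0],.15)),tool((*L[0],.038)))
E
```

```text
(array([ 0.5816, -0.4079]), np.float64(86.68), np.float64(0.09402059652826401), np.float64(0.04003212119635366))
[ 0.673 -0.341  0.   ]
[ 0.701 -0.315  0.   ]
[ 0.737 -0.351  0.   ]
[  3.54823704  78.74062331 130.46845262] [  3.56788809  78.85462688 242.46839287]
```

```bash
python3 -m handwheel '2 40 40 0 0 0 84; 3 78 90 0 0 0 84; 3 79 140 0 0 0 84; 3 79 190 0 0 0 84; 3 79 225 0 0 0 84; 3 79 243 0 0 0 84; 3 79 243 0 0 0 84; 3 79 243 0 0 0 84'
python3 - <<'E'
from h import *
o=readout.get_obs();print(o["tcp_pos"],o["contact_force"],tool((.5816,-.4079,.038)))
E
python3 -m handwheel '0 0 0 0 0 0 60; 0 0 0 0 0 0 60; 0 0 0 0 0 0 60; 0 0 0 0 0 0 60; 0 0 -20 0 0 0 60; 0 0 -70 0 0 0 60; 0 0 -130 0 0 0 60; 0 0 -190 0 0 0 60; 0 0 -240 0 0 0 60; 0 0 -240 0 0 0 60' 50
python3 - <<'E'
from h import *
w=grab_frame("wrist");save("w15",w,(0,0,560,420),1.42);print(readout.get_obs()["tcp_pos"])
E
```

```text
clock: 20.8
tcp_pos: [0.5813, -0.4109, 0.0397]
orientation: [3.139, -0.095, 0.004]
contact_force: [1.1, -0.7, 0.5]
grip_width: 0.0841
[ 0.5813014  -0.41089464  0.03970516] [ 1.10964297 -0.6815337   0.46041516] [ 0.11266799 -3.00975233  1.70097559]
clock: 22.05
tcp_pos: [0.5812, -0.4124, 0.2842]
orientation: [3.135, -0.097, 0.013]
contact_force: [0.3, 0.9, -3.7]
grip_width: 0.0649
[ 0.58031149 -0.41102355  0.28071146]
```

View pics/w15.png

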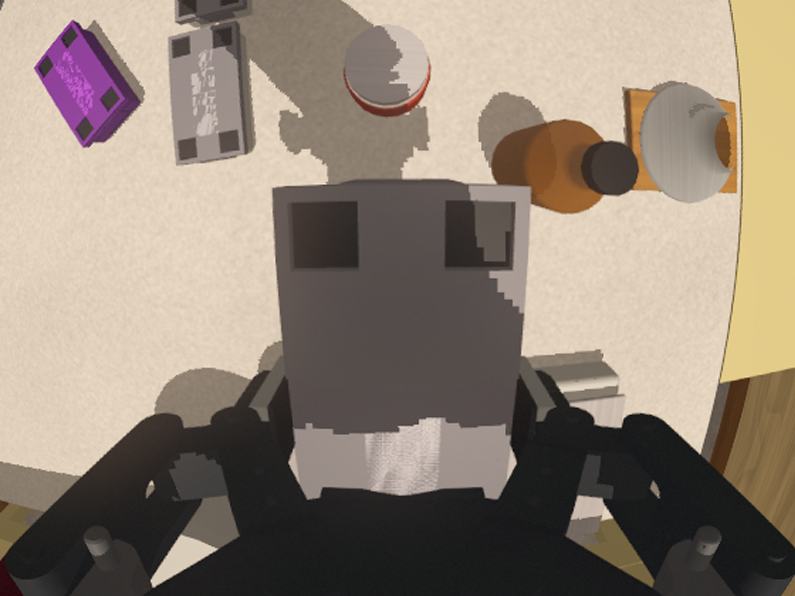

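Held; the tub's centre is about 2.7 mm ahead of the TCP. I'll carry it over the first tub.

```bash
python3 -m handwheel '-6 -50 0 0 0 -2 60; -12 -105 0 0 0 -4 60; -18 -160 0 0 0 -5.6 60; -24 -215 0 0 0 -5.6 60; -30 -270 0 0 0 -5.6 60; -36 -325 0 0 0 -5.6 60; -43 -380 0 0 0 -5.6 60; -49 -435 0 0 0 -5.6 60; -56 -480 0 0 0 -5.6 60; -56 -498 0 0 0 -5.6 60; -56 -498 0 0 0 -5.6 60; -56 -498 0 0 0 -5.6 60'
python3 - <<'E'
from h import *
o=readout.get_obs();print(o["tcp_pos"],o["grip_width"],np.degrees(2*np.arctan(o["orientation"][1]/o["orientation"][0])),tool((.555,.0893,.135)))
w=grab_frame("wrist");save("w16",w,(0,0,560,420),1.42)
E
```

```text
clock: 23.6
tcp_pos: [0.5544, 0.0878, 0.2774]
orientation: [3.14, 0.053, -0.001]
contact_force: [0.5, -0.6, -2.6]
grip_width: 0.0646
[0.55440952 0.08784719 0.27739048] 0.06460469530537792 1.9468961135777842 [  0.76523445  -1.62327661 142.3878036 ]
```

View pics/w16.png

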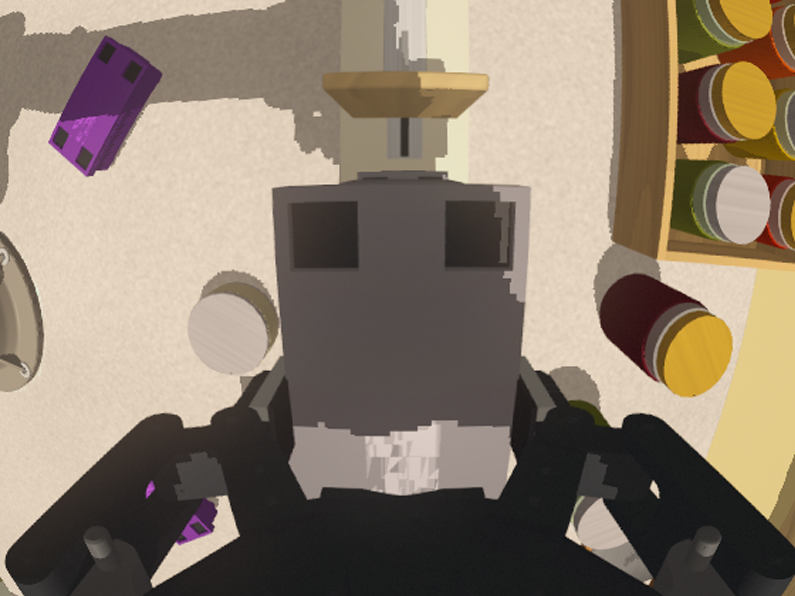

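The seated tub's lid edge shows at (358–448,175) under the held tub, centred. I'll descend to just above it, then settle.

```bash
python3 -m handwheel '1 -1.5 40 0 0 0 60; 1 -1.5 85 0 0 0 60; 1 -1.5 120 0 0 0 60; 1 -1.5 142 0 0 0 60; 1 -1.5 142 0 0 0 60; 1 -1.5 142 0 0 0 60'
python3 - <<'E'
from h import *
o=readout.get_obs();print(o["tcp_pos"],o["contact_force"],tool((.555,.0893,.1167)))
E
```

```text
clock: 24.4
tcp_pos: [0.5564, 0.0908, 0.1369]
orientation: [-3.141, -0.055, -0.002]
contact_force: [-0.4, 0.3, -2.7]
grip_width: 0.0651
[0.55643923 0.09084476 0.13687057] [-0.3889533   0.3102531  -2.74030095] [-1.52463654  1.49375577 20.16813348]
```

```bash
python3 -m handwheel '-1.2 1.2 5 0 0 0 60; -1.2 1.2 9 0 0 0 60; -1.2 1.2 13 0 0 0 60; -1.2 1.2 16 0 0 0 60; -1.2 1.2 18.5 0 0 0 60; -1.2 1.2 20 0 0 0 60; -1.2 1.2 20.5 0 0 0 60; -1.2 1.2 20.5 0 0 0 60;-1.2 1.2 20.5 0 0 0 60'
python3 - <<'E'
from h import *
o=readout.get_obs();print(o["tcp_pos"],o["contact_force"],tool((.555,.0893,.1167)))
E
```

```text
clock: 25.52
tcp_pos: [0.5545, 0.0907, 0.1167]
orientation: [-3.14, -0.058, -0.0]
contact_force: [-4.2, 0.3, 12.4]
grip_width: 0.0653
[0.55453752 0.09065762 0.11672973] [-4.16566922  0.28405544 12.43387558] [0.4122808  1.37372808 0.0282111 ]
```

It seated at the predicted height (0.1167), with contact force 12 N. I'll release, rise and look.

```bash
python3 -m handwheel '0 0 -0.7 0 0 0 60; 0 0 -0.7 0 0 0 84; 0 0 -0.7 0 0 0 84; 0 0 -0.7 0 0 0 84; 0 0 -30 0 0 0 84; 0 0 -80 0 0 0 84; 0 0 -140 0 0 0 84; 0 50 -200 0 0 0 84; 0 50 -200 0 0 0 84; 0 50 -200 0 0 0 84'
python3 - <<'E'
from h import *
o=readout.get_obs();print(o["tcp_pos"],o["contact_force"])
w=grab_frame("wrist");save("w17",w,(0,0,560,420),1.42);save("s17",grab_frame("side"),(150,100,330,230),4)
E
```

```text
clock: 26.78
tcp_pos: [0.5564, 0.04, 0.3156]
orientation: [-3.14, -0.055, -0.002]
contact_force: [-0.3, 0.3, -0.9]
grip_width: 0.0845
[0.55642198 0.04004616 0.31560771] [-0.32963846  0.25409706 -0.91036158]
```

View pics/w17.png

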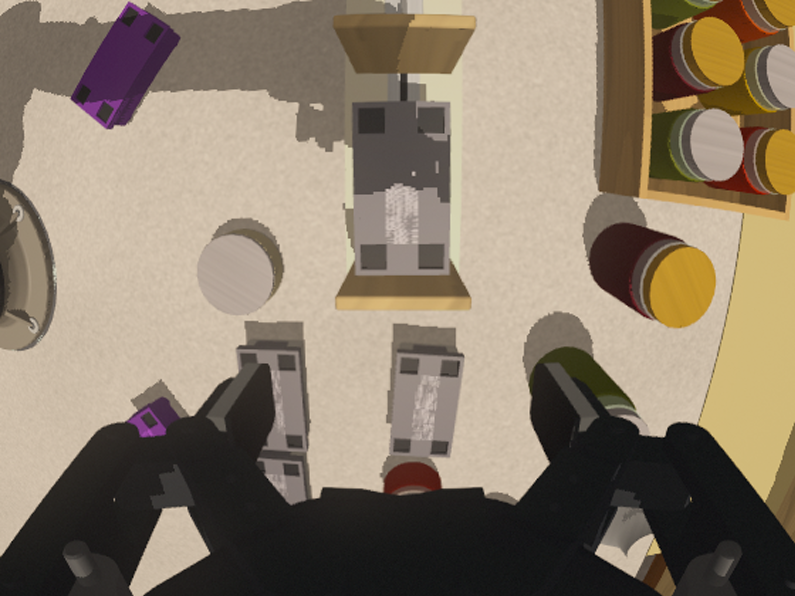

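View pics/s17.png

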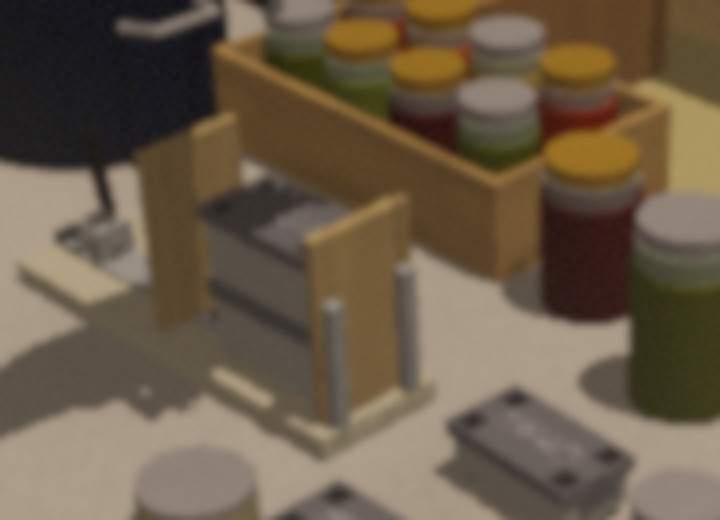

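The two deep tubs are stacked square. Next is shallow t1, with lid recesses at (408,365), (447,367), (400,445) and (438,447). I'll check the stack and t1.

```bash
python3 - <<'E'
from h import *
w=grab_frame("wrist")
print(lid4(w,((371,120),(432,120),(374,257),(432,257)),.144,13))
L=lid4(w,((408,365),(447,367),(400,445),(438,447)),.047,10);print(L)
print(tool((.5863,-.05,.22)))
E
```

```text
(array([0.5535, 0.0943]), np.float64(93.25), np.float64(0.09479140881027913), np.float64(0.037551429178569296))
(array([ 0.5858, -0.1279]), np.float64(87.67), np.float64(0.09360321133903975), np.float64(0.03996442051810359))
[27.70760119 93.11144662 93.34102561]
```

```bash
python3 -m handwheel '8 55 0 0 0 4.4 84; 16 110 0 0 0 4.4 84; 23 150 40 0 0 4.4 84; 23 168 90 0 0 4.4 84; 23 168 140 0 0 4.4 84; 23 168 165 0 0 4.4 84; 23 168 165 0 0 4.4 84; 23 168 165 0 0 4.4 84'
python3 - <<'E'
from h import *
w=grab_frame("wrist");save("w18",w,(0,0,560,420),1.42)
o=readout.get_obs();print(o["tcp_pos"],np.degrees(2*np.arctan(o["orientation"][1]/o["orientation"][0])),tool((.586,-.127,.0185)))
E
```

```text
clock: 27.92
tcp_pos: [0.5859, -0.1261, 0.1506]
orientation: [3.141, -0.062, 0.0]
contact_force: [0.8, -0.4, 1.1]
grip_width: 0.0838
[ 0.58622435 -0.1262691   0.15122142] -2.2563779211136743 [ -0.39402959   0.72016725 132.72108736]
```

View pics/w18.png

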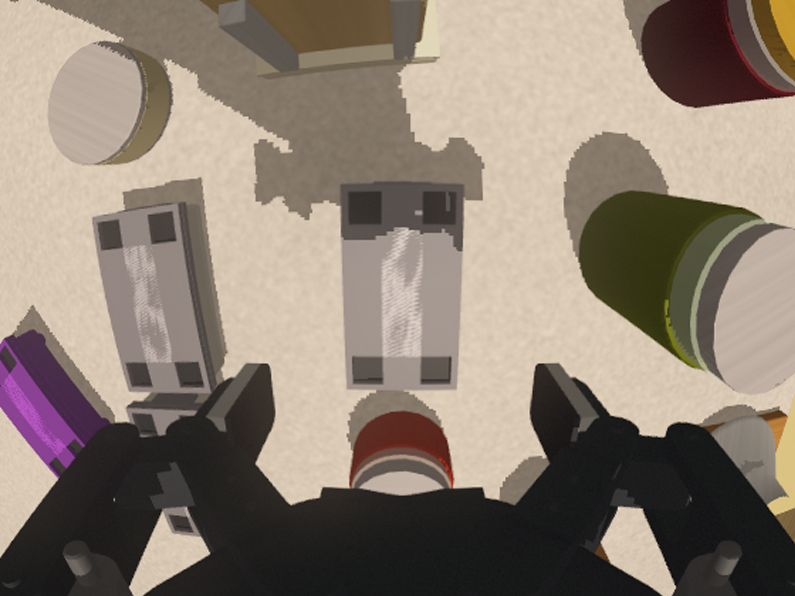

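Aligned: lid x 343–463, fingers 272/533. I'll descend and grip.

```bash
python3 -m handwheel '0 0 50 0 0 0 84; 0 0 95 0 0 0 84; 0 0 120 0 0 0 84; 0 0 133 0 0 0 84; 0 0 133 0 0 0 84; 0 0 133 0 0 0 84; 0 0 133 0 0 0 60; 0 0 133 0 0 0 60; 0 0 133 0 0 0 60; 0 0 133 0 0 0 60' 50
python3 - <<'E'
from h import *
o=readout.get_obs();print(o["tcp_pos"],o["contact_force"])
E
python3 -m handwheel '0 0 -20 0 0 0 60; 0 0 -75 0 0 0 60; 0 0 -135 0 0 0 60; 0 0 -195 0 0 0 60; 0 0 -255 0 0 0 60; 0 0 -290 0 0 0 60; 0 0 -290 0 0 0 60; 0 0 -290 0 0 0 60'
python3 - <<'E'
from h import *
w=grab_frame("wrist");save("w19",w,(0,0,560,420),1.42);o=readout.get_obs();print(o["tcp_pos"],o["orientation"])
E
```

```text
clock: 29.22
tcp_pos: [0.5863, -0.1265, 0.0187]
orientation: [-3.141, 0.063, -0.003]
contact_force: [-0.8, 0.1, 6.6]
grip_width: 0.0652
[ 0.58626933 -0.1265421   0.01871972] [-0.79769104  0.08703175  6.6396775 ]
clock: 30.22
tcp_pos: [0.5844, -0.1261, 0.3064]
orientation: [-3.14, 0.063, 0.003]
contact_force: [-0.5, -0.3, -3.3]
grip_width: 0.0652
[ 0.58420835 -0.12602519  0.30577202] [-3.14049495  0.062779    0.00454712]
```

View pics/w19.png

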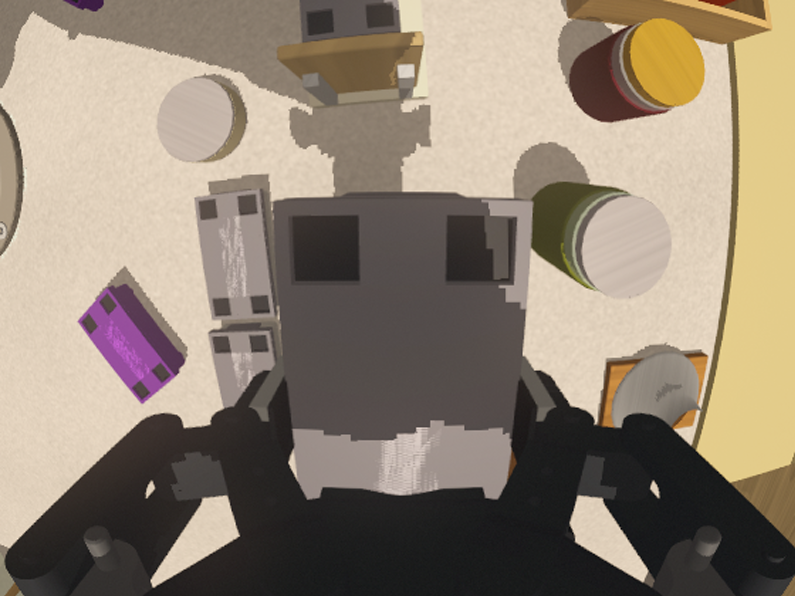

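Held; the tub's offset is about -0.8 mm this time. I'll carry it to the stack.

```bash
python3 -m handwheel '-9 -50 0 0 0 -2 60; -18 -105 0 0 0 -4.4 60; -27 -160 0 0 0 -4.4 60; -38 -205 0 0 0 -4.4 60; -38 -218.5 0 0 0 -4.4 60; -38 -218.5 50 0 0 -4.4 60; -38 -218.5 100 0 0 -4.4 60; -38 -218.5 120 0 0 -4.4 60; -38 -218.5 125 0 0 -4.4 60; -38 -218.5 125 0 0 -4.4 60; -38 -218.5 125 0 0 -4.4 60'
python3 - <<'E'
from h import *
o=readout.get_obs();print(o["tcp_pos"],o["grip_width"],o["contact_force"],np.degrees(2*np.arctan(o["orientation"][1]/o["orientation"][0])),tool((.555,.0938,.1577)))
w=grab_frame("wrist");save("w20",w,(0,0,560,420),1.42);save("s20",grab_frame("side"),(150,80,330,210),4)
E
```

```text
clock: 31.65
tcp_pos: [0.5569, 0.0932, 0.1833]
orientation: [-3.141, -0.057, -0.003]
contact_force: [0.6, 0.2, -1.9]
grip_width: 0.065
[0.55694327 0.0932335  0.18332853] 0.06503784451571612 [ 0.58156217  0.24021267 -1.88659907] 2.0899074501013346 [-1.96644845 -0.62552912 25.62539318]
```

View pics/w20.png

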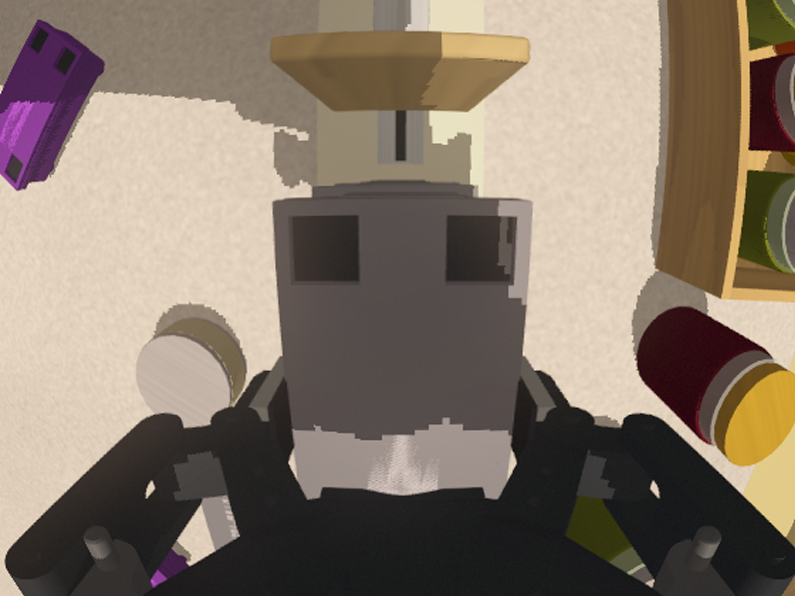

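View pics/s20.png

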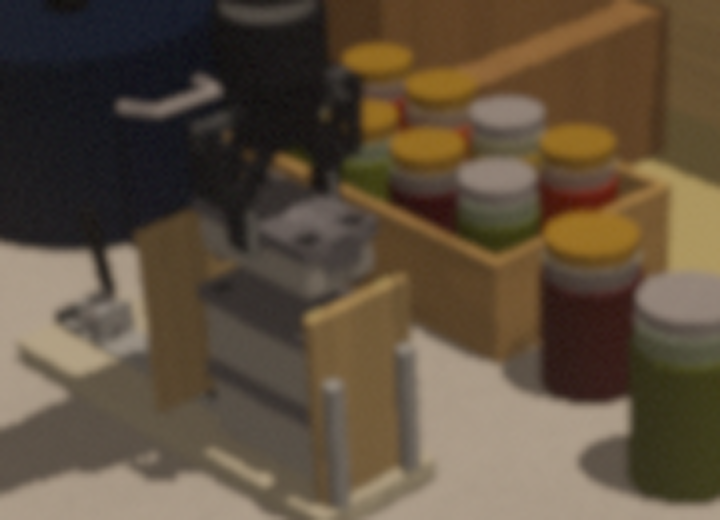

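The lower lid edge (312–476, centre 394) sits about 3 mm to the tool's -x side. I'll shift -2.7 mm in x and lower.

```bash
python3 -m handwheel '-2.7 -0.3 6 0 0 0 60; -2.7 -0.3 11 0 0 0 60; -2.7 -0.3 16 0 0 0 60; -2.7 -0.3 20 0 0 0 60; -2.7 -0.3 23 0 0 0 60; -2.7 -0.3 25 0 0 0 60; -2.7 -0.3 26 0 0 0 60; -2.7 -0.3 26 0 0 0 60;-2.7 -0.3 26 0 0 0 60'
python3 - <<'E'
from h import *
o=readout.get_obs();print(o["tcp_pos"],o["contact_force"],tool((.5545,.0935,.1577)))
E
```

```text
clock: 32.88
tcp_pos: [0.5537, 0.0936, 0.1577]
orientation: [-3.14, -0.058, -0.001]
contact_force: [-4.5, 0.1, 9.2]
grip_width: 0.0649
[0.55374046 0.09359613 0.15766697] [-4.47634687  0.08779054  9.2331932 ] [ 0.75551845  0.12386908 -0.03286823]
```

Seated height matched exactly (0.1577). I'll release, rise and look.

```bash
python3 -m handwheel '0 0 -0.7 0 0 0 60; 0 0 -0.7 0 0 0 84; 0 0 -0.7 0 0 0 84; 0 0 -0.7 0 0 0 84; 0 0 -30 0 0 0 84; 0 0 -80 0 0 0 84; 0 0 -140 0 0 0 84; 0 50 -180 0 0 0 84; 0 100 -180 0 0 0 84; 0 100 -180 0 0 0 84; 0 100 -180 0 0 0 84'
python3 - <<'E'
from h import *
o=readout.get_obs();print(o["tcp_pos"],o["contact_force"])
w=grab_frame("wrist");save("w21",w,(0,0,560,420),1.42);save("s21",grab_frame("side"),(150,80,330,210),4)
E
```

```text
clock: 34.25
tcp_pos: [0.557, -0.0058, 0.336]
orientation: [-3.141, -0.058, 0.001]
contact_force: [0.3, 0.5, 0.4]
grip_width: 0.0839
[ 0.55698944 -0.00584382  0.33597213] [0.28981214 0.4771336  0.37799603]
```

View pics/w21.png

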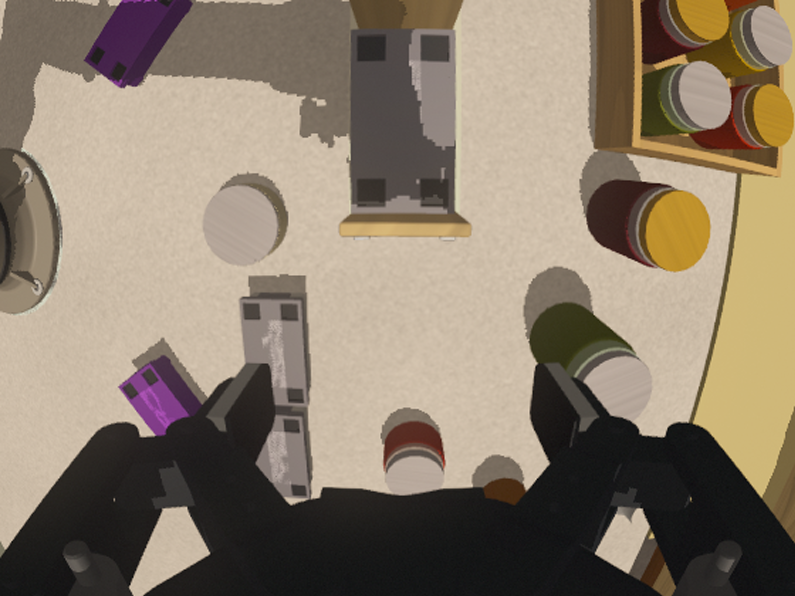

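View pics/s21.png

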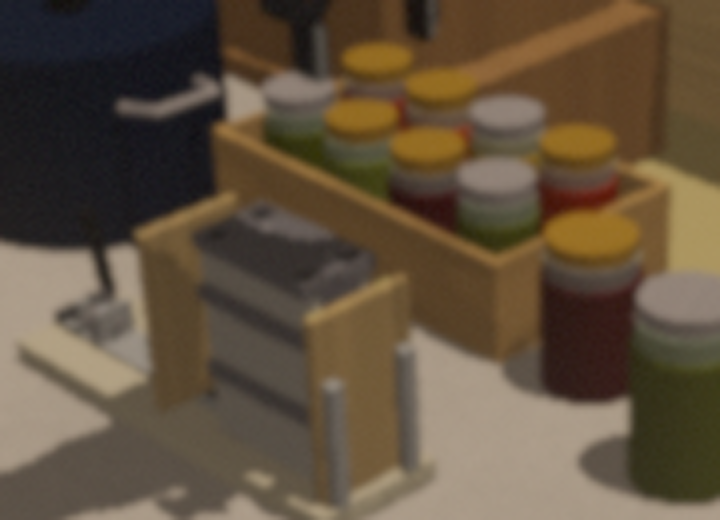

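Three tubs are now stacked. Next is shallow t3, in the view at (273,350).

```bash
python3 - <<'E'
from h import *
w=grab_frame("wrist")
print(lid4(w,((371,47),(435,47),(371,191),(434,191)),.186,13))
print(tool((.4266,-.127,.15)))
E
python3 -m handwheel '-30 30 0 0 0 1 84; -70 65 0 0 0 1 84; -110 100 40 0 0 1 84; -134 116 90 0 0 1 84; -134 116 140 0 0 1 84; -134 116 185 0 0 1 84; -134 116 185 0 0 1 84; -134 116 185 0 0 1 84'
python3 - <<'E'
from h import *
w=grab_frame("wrist");save("w22",w,(0,0,560,420),1.42)
o=readout.get_obs();print(o["tcp_pos"],np.degrees(2*np.arctan(o["orientation"][1]/o["orientation"][0])),tool((.4266,-.127,.0185)))
print(lid(w,(.4266,-.1275),.047))
E
```

```text
(array([0.5535, 0.0945]), np.float64(91.85), np.float64(0.09341958570396061), np.float64(0.040283192038684294))
[-134.9638049   117.0750158   185.87245332]
clock: 35.4
tcp_pos: [0.4286, -0.1271, 0.1525]
orientation: [3.141, 0.032, 0.002]
contact_force: [0.2, -0.7, 0.5]
grip_width: 0.084
[ 0.42898089 -0.12715274  0.15292432] 1.1523209031327575 [ -2.74735348  -0.20250613 134.41726665]
(array([ 0.4269, -0.1295]), np.float64(91.56), array([4.3, 2.4, 1.6, 2.5]), np.float64(0.09287373627499534), np.float64(0.04416075518254648))
```

View pics/w22.png

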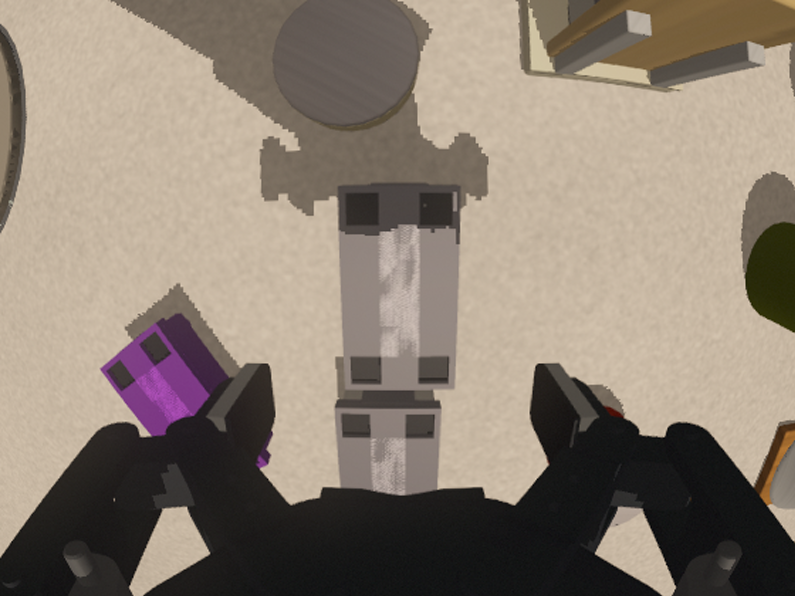

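The shallow tub is at (340–459, 185–388) with a clear gap to the one behind. I'll go down and grip.

```bash
python3 -m handwheel '-2.3 0.6 50 0 0 0 84; -2.3 0.6 95 0 0 0 84; -2.3 0.6 120 0 0 0 84; -2.3 0.6 134 0 0 0 84; -2.3 0.6 134 0 0 0 84; -2.3 0.6 134 0 0 0 84; -2.3 0.6 134 0 0 0 60; -2.3 0.6 134 0 0 0 60; -2.3 0.6 134 0 0 0 60; -2.3 0.6 134 0 0 0 60' 50
python3 - <<'E'
from h import *
o=readout.get_obs();print(o["tcp_pos"],o["contact_force"])
E
python3 -m handwheel '0 0 -20 0 0 0 60; 0 0 -75 0 0 0 60; 0 0 -135 0 0 0 60; 0 0 -195 0 0 0 60; 0 0 -255 0 0 0 60; 0 0 -290 0 0 0 60; 0 0 -290 0 0 0 60; 0 0 -290 0 0 0 60'
python3 - <<'E'
from h import *
w=grab_frame("wrist");save("w23",w,(0,0,560,420),1.42);o=readout.get_obs();print(o["tcp_pos"],o["orientation"],tool((.5542,.0938,.312)))
E
```

```text
clock: 36.7
tcp_pos: [0.4262, -0.1278, 0.0185]
orientation: [-3.141, -0.031, -0.003]
contact_force: [-1.0, 1.7, 11.2]
grip_width: 0.0649
[ 0.42618295 -0.12780242  0.0184892 ] [-0.96679975  1.72383207 11.19051191]
clock: 37.7
tcp_pos: [0.4242, -0.1275, 0.3062]
orientation: [-3.141, -0.031, 0.003]
contact_force: [-0.4, -0.1, -2.9]
grip_width: 0.0648
[ 0.42397583 -0.1276127   0.30581593] [-3.14131222 -0.03044594  0.00444703] [ 134.47322404 -218.84804519   -6.53023089]
```

View pics/w23.png

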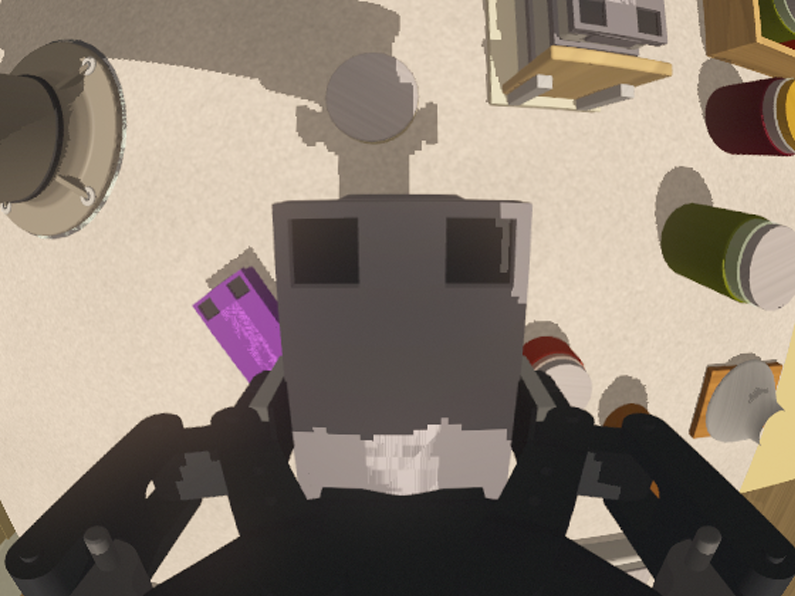

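```bash
python3 -m handwheel '35 -40 0 0 0 -1 60; 70 -85 0 0 0 -1 60; 100 -130 0 0 0 -1 60; 130 -175 0 0 0 -1 60; 134 -215 0 0 0 -1 60; 134 -219 20 0 0 -1 60; 134 -219 60 0 0 -1 60; 134 -219 80 0 0 -1 60; 134 -219 80 0 0 -1 60; 134 -219 80 0 0 -1 60'
python3 - <<'E'
from h import *
o=readout.get_obs();print(o["tcp_pos"],o["grip_width"],o["contact_force"],np.degrees(2*np.arctan(o["orientation"][1]/o["orientation"][0])),tool((.5542,.0938,.1995)))
w=grab_frame("wrist");save("w24",w,(0,0,560,420),1.42)
E
```

```text
clock: 39.0
tcp_pos: [0.5551, 0.0934, 0.2272]
orientation: [3.14, 0.057, -0.001]
contact_force: [-0.5, 0.4, -2.6]
grip_width: 0.0648
[0.55509605 0.09337726 0.22721988] 0.06481746445631045 [-0.46825392  0.38467824 -2.55986026] 2.0805555488109295 [-0.86898295 -0.47523112 27.71989298]
```

View pics/w24.png

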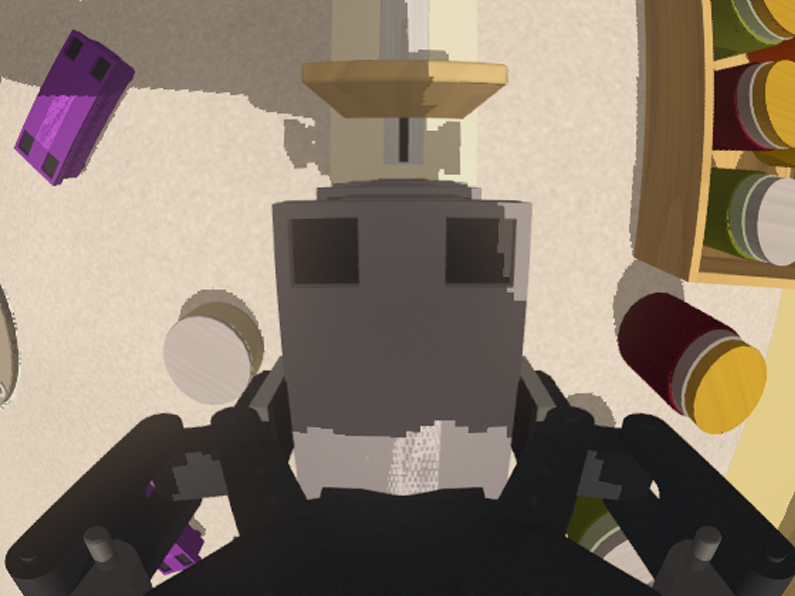

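The lower lid (317–480, centre 398) is about 1.3 mm to -x. I'll lower with that correction.

```bash
python3 -m handwheel '-1.2 -0.4 7 0 0 0 60; -1.2 -0.4 13 0 0 0 60; -1.2 -0.4 18 0 0 0 60; -1.2 -0.4 22 0 0 0 60; -1.2 -0.4 25 0 0 0 60; -1.2 -0.4 27 0 0 0 60; -1.2 -0.4 28 0 0 0 60; -1.2 -0.4 28 0 0 0 60;-1.2 -0.4 28 0 0 0 60'
python3 - <<'E'
from h import *
o=readout.get_obs();print(o["tcp_pos"],o["contact_force"],tool((.5542,.0938,.1995)))
E
```

```text
clock: 40.17
tcp_pos: [0.5539, 0.0941, 0.1996]
orientation: [-3.141, -0.058, -0.001]
contact_force: [-0.9, -1.0, 1.4]
grip_width: 0.0652
[0.55392288 0.09408417 0.19964772] [-0.86804311 -0.99870696  1.41600771] [0.2664006  0.29421349 0.14777375]
```

```bash
python3 -m handwheel '0 0 0.5 0 0 0 60; 0 0 0.5 0 0 0 84; 0 0 0.5 0 0 0 84; 0 0 0 0 0 0 84; 0 0 -30 0 0 0 84; 0 0 -80 0 0 0 84; 0 0 -130 0 0 0 84; 0 50 -150 0 0 0 84; 0 100 -150 0 0 0 84; 0 100 -150 0 0 0 84; 0 100 -150 0 0 0 84'
python3 - <<'E'
from h import *
o=readout.get_obs();print(o["tcp_pos"],o["contact_force"])
w=grab_frame("wrist");save("w25",w,(0,0,560,420),1.42);save("s25",grab_frame("side"),(150,60,330,190),4)
print(tool((.4216,-.262,.15)))
E
```

```text
clock: 41.55
tcp_pos: [0.5573, -0.0054, 0.3491]
orientation: [-3.141, -0.058, 0.001]
contact_force: [-0.6, 1.0, -0.0]
grip_width: 0.084
[ 0.55730115 -0.00540224  0.34907288] [-0.60531598  1.04410532 -0.02781749]
[-145.59718763  252.22755358  198.95146283]
```

View pics/w25.png

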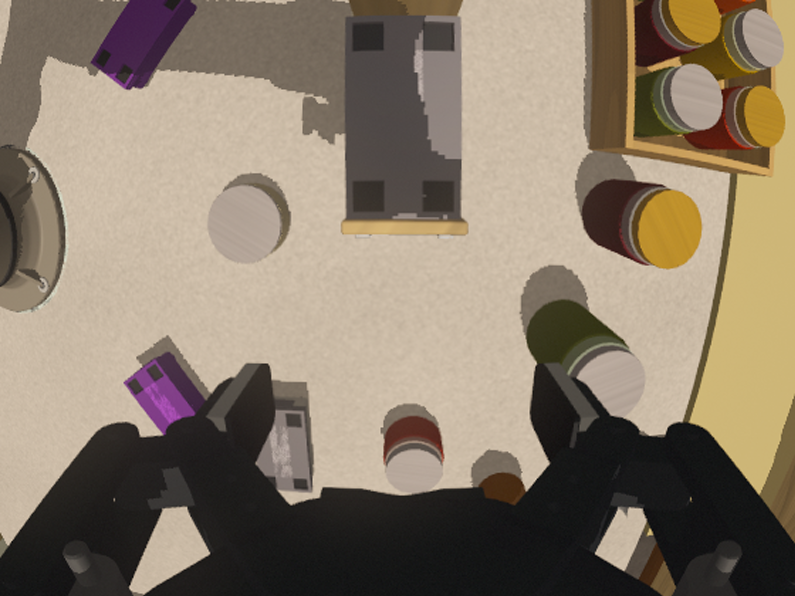

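View pics/s25.png

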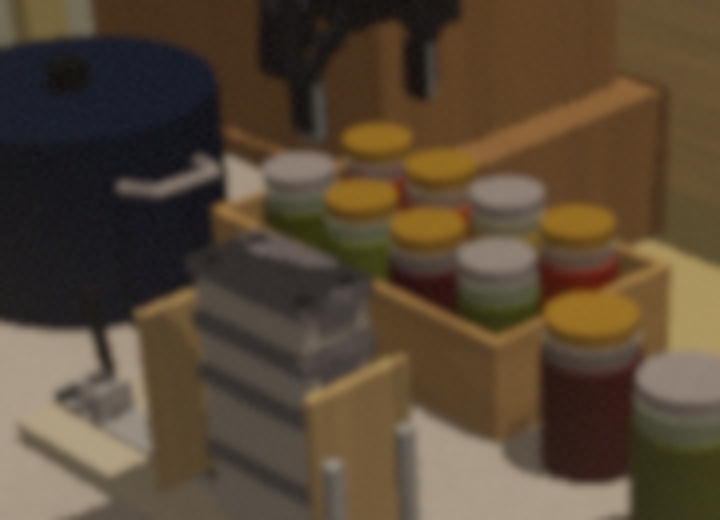

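Four tubs are stacked square. Last is shallow t4, in the view at (290,440).

```bash
python3 -m handwheel '-25 50 0 0 0 1.3 84; -60 100 0 0 0 1.3 84; -95 150 30 0 0 1.3 84; -130 200 70 0 0 1.3 84; -145 245 120 0 0 1.3 84; -145 252 170 0 0 1.3 84; -145 252 198 0 0 1.3 84; -145 252 198 0 0 1.3 84; -145 252 198 0 0 1.3 84'
python3 - <<'E'
from h import *
w=grab_frame("wrist");save("w26",w,(0,0,560,420),1.42)
o=readout.get_obs();print(o["tcp_pos"],np.degrees(2*np.arctan(o["orientation"][1]/o["orientation"][0])),tool((.4216,-.262,.0185)))
print(lid(w,(.4216,-.262),.047))
E
```

```text
clock: 42.78
tcp_pos: [0.423, -0.2628, 0.1524]
orientation: [3.141, 0.025, 0.002]
contact_force: [-0.1, 0.3, 0.6]
grip_width: 0.084
[ 0.42332165 -0.26288329  0.15278396] 0.9069627842593025 [ -2.04157883  -0.99595754 134.27868974]
(array([ 0.4228, -0.3097]), np.float64(135.0), array([95.1, 94.3,  1.4,  1.6]), np.float64(3.925231146709438e-17), np.float64(0.04067614114056609))
```

View pics/w26.png

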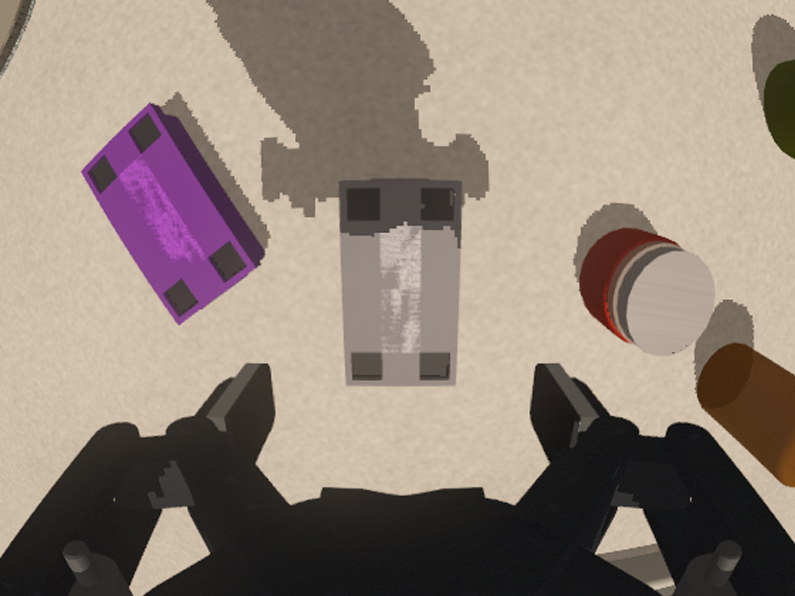

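This grey-lidded tub at (340–461, 181–385) is the target. The purple one at (172,213) is the decoy and clear of the fingers. I'll go down and grip.

```bash
python3 -m handwheel '-1.3 0 50 0 0 0 84; -1.3 0 95 0 0 0 84; -1.3 0 120 0 0 0 84; -1.3 0 134 0 0 0 84; -1.3 0 134 0 0 0 84; -1.3 0 134 0 0 0 84; -1.3 0 134 0 0 0 60; -1.3 0 134 0 0 0 60; -1.3 0 134 0 0 0 60; -1.3 0 134 0 0 0 60' 50
python3 - <<'E'
from h import *
o=readout.get_obs();print(o["tcp_pos"],o["contact_force"])
E
python3 -m handwheel '0 0 -20 0 0 0 60; 0 0 -75 0 0 0 60; 0 0 -135 0 0 0 60; 0 0 -195 0 0 0 60; 0 0 -255 0 0 0 60; 0 0 -310 0 0 0 60; 0 0 -310 0 0 0 60; 0 0 -310 0 0 0 60'
python3 - <<'E'
from h import *
w=grab_frame("wrist");save("w27",w,(0,0,560,420),1.42);o=readout.get_obs();print(o["tcp_pos"],o["orientation"],tool((.5542,.0932,.2415)))
E
```

```text
clock: 44.08
tcp_pos: [0.4214, -0.2633, 0.0186]
orientation: [3.141, 0.022, 0.003]
contact_force: [-1.0, 1.9, 10.2]
grip_width: 0.0649
[ 0.42137675 -0.26330725  0.0185705 ] [-1.00858636  1.85430803 10.22172781]
clock: 45.08
tcp_pos: [0.4197, -0.2622, 0.3261]
orientation: [-3.14, -0.023, 0.002]
contact_force: [-0.7, 0.1, -3.3]
grip_width: 0.0656
[ 0.41938864 -0.26209816  0.3255924 ] [-3.13998808 -0.02271469  0.00430859] [ 140.16749692 -353.18106445   84.25334944]
```

View pics/w27.png

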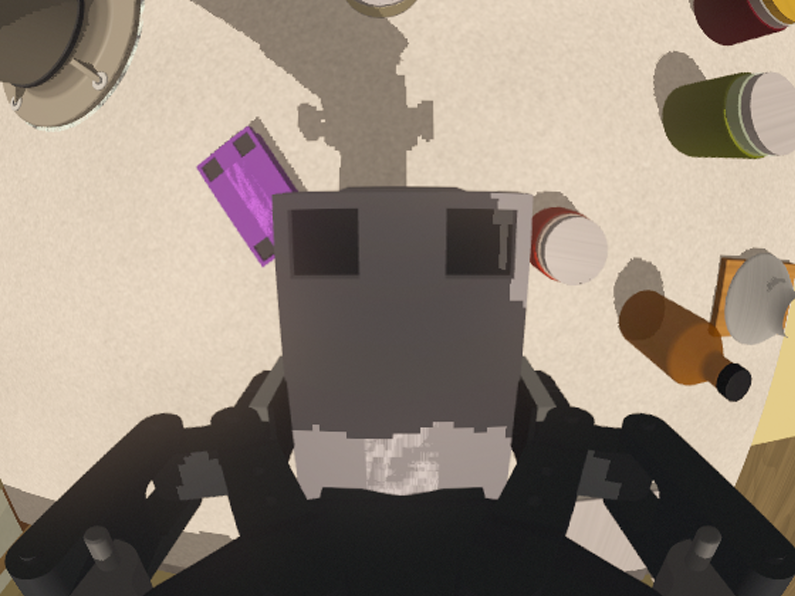

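```bash
python3 -m handwheel '25 -45 0 0 0 -1.2 60; 50 -95 0 0 0 -1.2 60; 75 -150 0 0 0 -1.2 60; 100 -205 0 0 0 -1.2 60; 120 -260 0 0 0 -1.2 60; 136 -310 0 0 0 -1.2 60; 140 -345 0 0 0 -1.2 60; 140 -352 20 0 0 -1.2 60; 140 -352 57 0 0 -1.2 60; 140 -352 57 0 0 -1.2 60; 140 -352 57 0 0 -1.2 60;140 -352 57 0 0 -1.2 60'
python3 - <<'E'
from h import *
o=readout.get_obs();print(o["tcp_pos"],o["grip_width"],o["contact_force"],np.degrees(2*np.arctan(o["orientation"][1]/o["orientation"][0])),tool((.5542,.092,.2415)))
w=grab_frame("wrist");save("w28",w,(0,0,560,420),1.42)
E
```

```text
clock: 46.62
tcp_pos: [0.5563, 0.0906, 0.2714]
orientation: [-3.141, -0.054, -0.003]
contact_force: [-0.3, -1.3, -2.2]
grip_width: 0.0651
[0.5562619  0.09058149 0.27142782] 0.06511156677970996 [-0.34593694 -1.25806774 -2.21621659] 1.9720196370422447 [-2.06297003 -1.47333655 29.92509801]
```

View pics/w28.png

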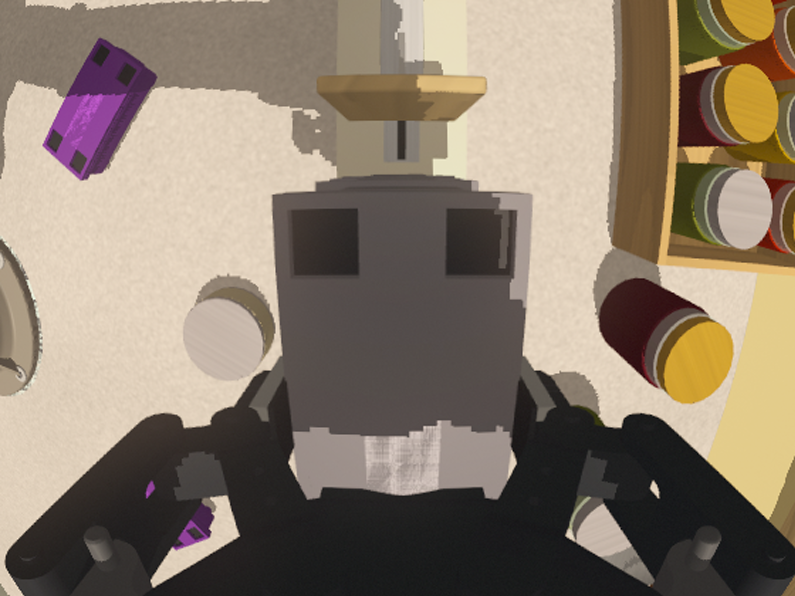

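The lower lid (316–478, centre 397) is about 2 mm to -x. I'll lower with (-2, -1.4).

```bash
python3 -m handwheel '-2 -1.4 8 0 0 0 60; -2 -1.4 15 0 0 0 60; -2 -1.4 20 0 0 0 60; -2 -1.4 24 0 0 0 60; -2 -1.4 27 0 0 0 60; -2 -1.4 29 0 0 0 60; -2 -1.4 30.5 0 0 0 60; -2 -1.4 30.5 0 0 0 60;-2 -1.4 30.5 0 0 0 60'
python3 - <<'E'
from h import *
o=readout.get_obs();print(o["tcp_pos"],o["contact_force"],tool((.5542,.092,.2415)))
E
```

```text
clock: 47.8
tcp_pos: [0.5541, 0.0922, 0.2415]
orientation: [-3.14, -0.055, -0.002]
contact_force: [-2.2, 1.2, 9.8]
grip_width: 0.065
[0.55413228 0.09222182 0.24151903] [-2.24570374  1.23897839  9.8422885 ] [0.05989647 0.22407293 0.01881122]
```

Seated at the expected height. I'll release and rise, turning toward the lever.

```bash
python3 -m handwheel '0 0 -0.6 0 0 0 60; 0 0 -0.6 0 0 0 84; 0 0 -0.6 0 0 0 84; 0 0 -0.6 0 0 0 84; 0 0 -30 0 0 0 84; 0 0 -80 0 0 0 84; 0 50 -110 0 0 0 84; 0 100 -110 0 0 0 84; 0 100 -110 0 0 0 84; 0 100 -110 0 0 0 84'
python3 - <<'E'
from h import *
o=readout.get_obs();print(o["tcp_pos"],o["contact_force"])
w=grab_frame("wrist");save("w29",w,(0,0,560,420),1.42);save("s29",grab_frame("side"),(150,40,350,190),4)
E
```

```text
clock: 49.05
tcp_pos: [0.5569, -0.0072, 0.3495]
orientation: [-3.141, -0.055, 0.001]
contact_force: [0.7, 0.1, 0.1]
grip_width: 0.0839
[ 0.55685796 -0.0072399   0.34952189] [0.70462256 0.11020275 0.12464714]
```

View pics/w29.png

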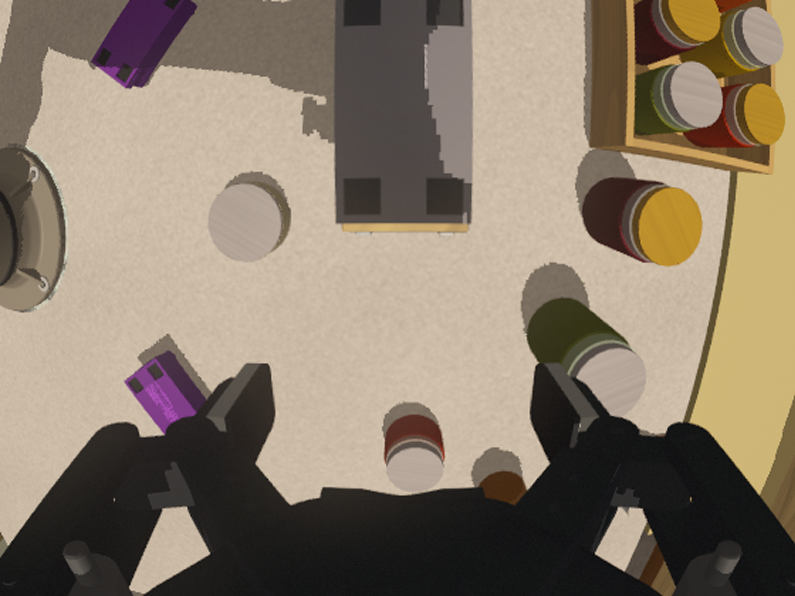

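View pics/s29.png

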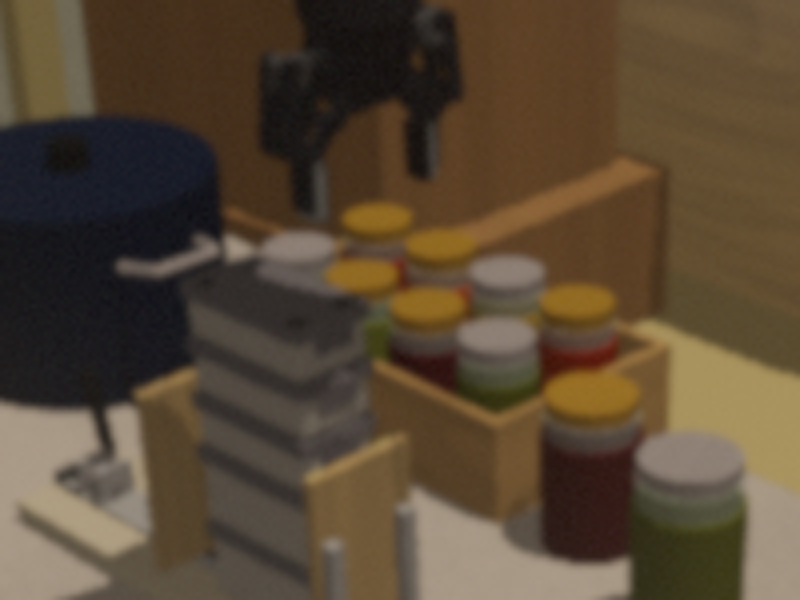

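All five tubs are stacked square in order. Now I'll go over the upright lever.

```bash
python3 -m handwheel '1 -37 0 0 0 -10 84; 2 -74 0 0 0 -20 84; 3 -111 0 0 0 -30 84; 4 -148 0 0 0 -40 45; 5 -185 0 0 0 -50 45; 6 -222 0 0 0 -60 45; 7 -259 0 0 0 -70 45; 8 -296 0 0 0 -80 45; 10 -335 0 0 0 -90 45; 10 -335 0 0 0 -90 45; 10 -335 0 0 0 -90 45; 10 -335 0 0 0 -90 45'
python3 - <<'E'
from h import *
o=readout.get_obs();print(o["tcp_pos"],np.degrees(2*np.arctan(o["orientation"][1]/o["orientation"][0])),tool((.5566,.3282,.0972)))
w=grab_frame("wrist");save("w30",w,(0,0,560,420),1.42)
E
```

```text
clock: 50.65
tcp_pos: [0.5554, 0.3264, 0.3499]
orientation: [2.184, 2.258, -0.0]
contact_force: [0.3, -0.5, -0.3]
grip_width: 0.0448
[0.55535803 0.3264433  0.34985319] 91.89871965704651 [  1.8125548    1.27881579 252.65261138]
```

View pics/w30.png

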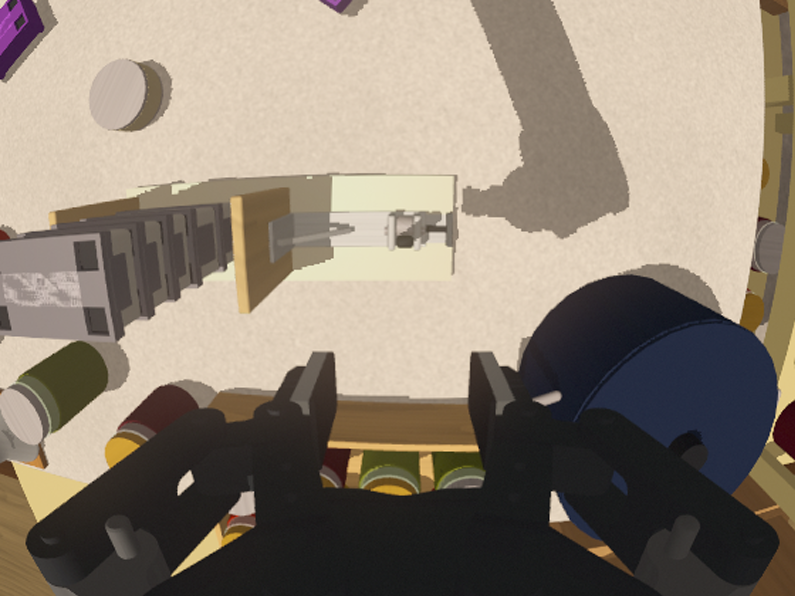

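The view shows the lever upright at (403,241) and the stack straight at left. I'll descend onto the lever.

```bash
python3 -m handwheel '2 1 55 0 0 0 45; 2 1 110 0 0 0 45; 2 1 160 0 0 0 45; 2 1 195 0 0 0 45; 2 1 195 0 0 0 45; 2 1 195 0 0 0 45' 30
python3 - <<'E'
from h import *
o=readout.get_obs();print(o["tcp_pos"],o["contact_force"],tool((.5566,.3282,.0972)))
w=grab_frame("wrist");save("w31",w,(0,0,560,420),1.42)
E
```

```text
clock: 51.45
tcp_pos: [0.5573, 0.3295, 0.1566]
orientation: [2.183, 2.259, 0.004]
contact_force: [0.0, -0.9, -0.0]
grip_width: 0.0449
[0.55726763 0.32954773 0.15659784] [ 0.01104722 -0.85274887 -0.00087115] [-1.39347826 -0.83955315 59.39460258]
```

View pics/w31.png

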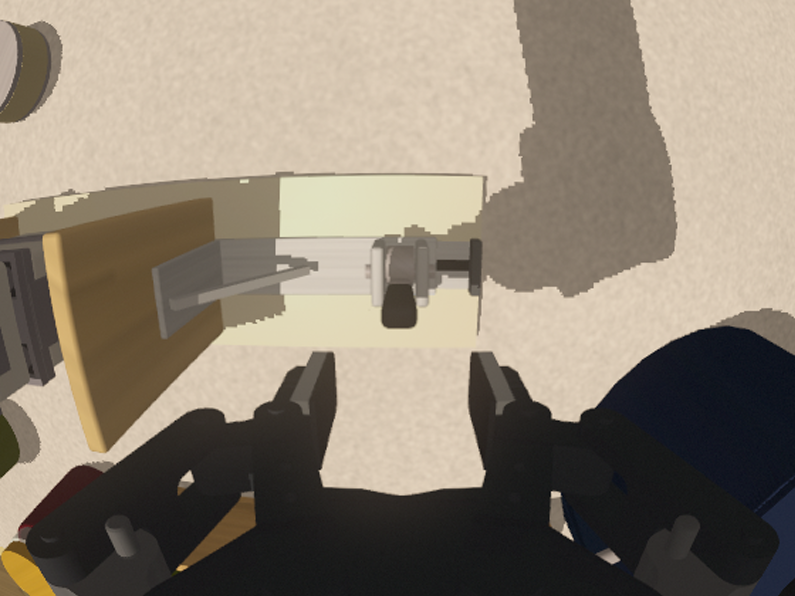

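Lever (400,305) is centred between the fingers. I'll descend, pinch, then push the board toward the stack.

```bash
python3 -m handwheel '-1 -0.5 30 0 0 0 45; -1 -0.5 59 0 0 0 45; -1 -0.5 59 0 0 0 45; -1 -0.5 59 0 0 0 45; -1 -0.5 59 0 0 0 8; -1 -0.5 59 0 0 0 8; -1 -0.5 59 0 0 0 8; -1 -0.5 59 0 0 0 8' 30
python3 - <<'E'
from h import *
o=readout.get_obs();print(o["tcp_pos"],o["contact_force"],o["grip_width"])
E
python3 -m handwheel '-6 0 0 0 0 0 8; -12 0 0 0 0 0 8; -18 0 0 0 0 0 8; -24 0 0 0 0 0 8; -30 0 0 0 0 0 8; -36 0 0 0 0 0 8; -41 0 0 0 0 0 8; -44 0 0 0 0 0 8; -45 0 0 0 0 0 8; -45 0 0 0 0 0 8' 30
python3 - <<'E'
from h import *
o=readout.get_obs();print(o["tcp_pos"],o["contact_force"],o["grip_width"])
w=grab_frame("wrist");save("w32",w,(0,0,560,420),1.42)
save("t32",grab_frame("top"),(95,165,295,265),4)
E
```

```text
clock: 52.5
tcp_pos: [0.5564, 0.3288, 0.0972]
orientation: [2.182, 2.26, 0.003]
contact_force: [-0.8, -0.6, 6.7]
grip_width: 0.0133
[0.55642789 0.32882748 0.0972063 ] [-0.84251526 -0.59772707  6.74082606] 0.013291698990217739
clock: 53.75
tcp_pos: [0.5578, 0.2848, 0.0972]
orientation: [-2.181, -2.26, -0.004]
contact_force: [-1.0, 2.2, 6.2]
grip_width: 0.0137
[0.55781988 0.28483843 0.09721026] [-1.04271196  2.15396808  6.16636997] 0.013720331574114956
```

View pics/w32.png

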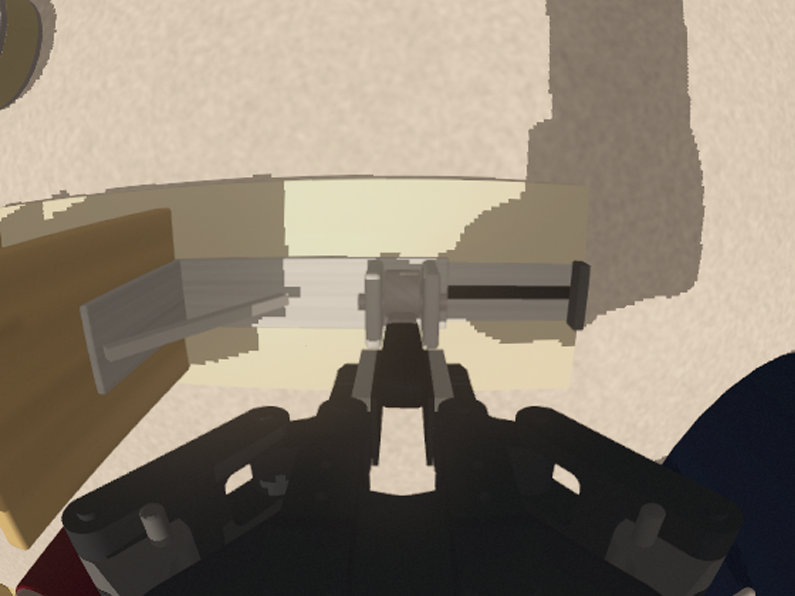

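View pics/t32.png

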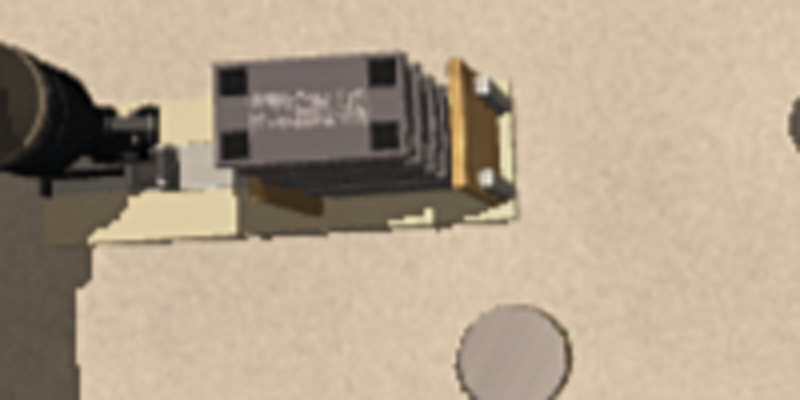

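Force is only 2.2 N and the value is about 0.055. I'll push on in small steps until it stops.

```bash
python3 -m handwheel '-1 0 0 0 0 0 8; -2 0 0 0 0 0 8; -3 0 0 0 0 0 8; -3 0 0 0 0 0 8'; python3 -m handwheel '-1 0 0 0 0 0 8; -1 0 0 0 0 0 8';python3 -m handwheel '-1 0 0 0 0 0 8; -1 0 0 0 0 0 8'
```

```text
clock: 54.35
tcp_pos: [0.5579, 0.2832, 0.0972]
orientation: [-2.18, -2.261, -0.007]
contact_force: [-0.6, 5.7, 6.1]
grip_width: 0.0134
clock: 54.6
tcp_pos: [0.5579, 0.2831, 0.0973]
orientation: [-2.179, -2.261, -0.008]
contact_force: [0.2, 6.7, 4.3]
grip_width: 0.0138
clock: 54.85
tcp_pos: [0.5579, 0.283, 0.0973]
orientation: [-2.178, -2.261, -0.009]
contact_force: [-0.6, 7.7, 3.9]
grip_width: 0.0131
```

The board has met something at about 0.053. I'll press a little more to nestle the tubs and measure.

```bash
python3 -m handwheel '-2 0 0 0 0 0 8; -3 0 0 0 0 0 8; -4 0 0 0 0 0 8; -4 0 0 0 0 0 8;-4 0 0 0 0 0 8' 40; python3 - <<'E'
from h import *
w=grab_frame("wrist");save("w33",w,(0,0,560,420),1.42)
s=grab_frame("side");save("s33",s,(160,90,300,220),5)
E
```

```text
clock: 55.48
tcp_pos: [0.558, 0.2808, 0.0973]
orientation: [-2.176, -2.262, -0.012]
contact_force: [-0.1, 11.6, 3.1]
grip_width: 0.0132
```

View pics/w33.png

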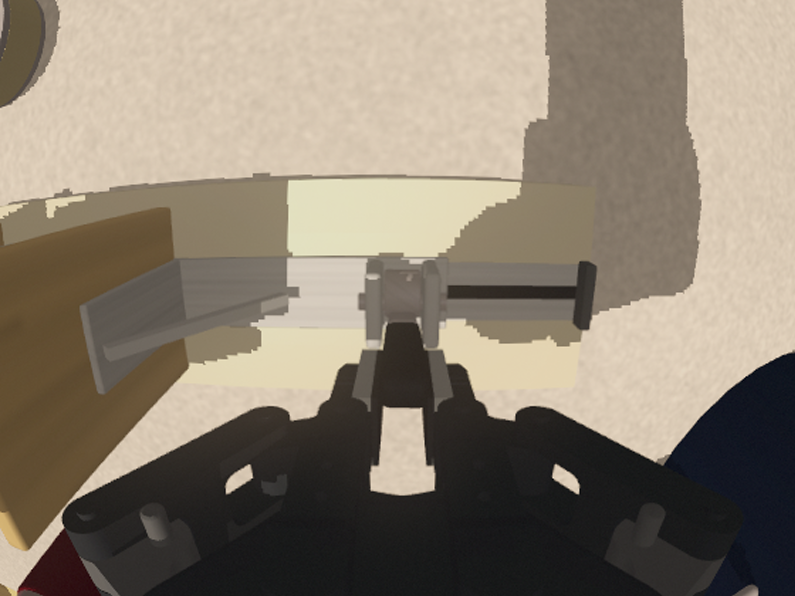

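View pics/s33.png

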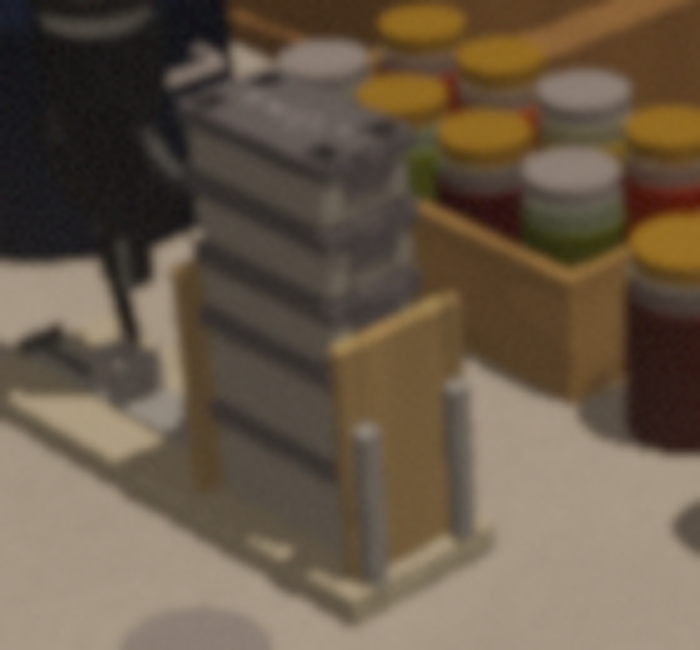

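Nestled: moved 2.2 mm more, value about 0.0505, stack still straight. Now I'll swing the lever down.

```bash
python3 -m handwheel '1 -8.4 -0.5 0 0 0 8; 1 -16.8 -0.1 0 0 0 8; 1 -25.2 1.1 0 0 0 8; 1 -33.3 3.3 0 0 0 8; 1 -41.2 6.2 0 0 0 8; 1 -48.7 10 0 0 0 8; 1 -55.8 14.5 0 0 0 8; 1 -62.4 19.8 0 0 0 8; 1 -68.4 25.7 0 0 0 8; 1 -68.4 25.7 0 0 0 8' 30
python3 - <<'E'
from h import *
o=readout.get_obs();print(o["tcp_pos"],o["contact_force"],o["grip_width"])
E
```

```text
clock: 56.82
tcp_pos: [0.4913, 0.2786, 0.0717]
orientation: [-2.178, -2.262, -0.015]
contact_force: [2.1, 11.6, 0.2]
grip_width: 0.013
[0.49125343 0.27859312 0.07170997] [ 2.12997636 11.55888184  0.20225511] 0.012989542161881742
```

```bash
python3 -m handwheel '1 -5.4 6.5 0 0 0 8; 1 -10 13.5 0 0 0 8; 2 -13.9 21 0 0 0 8; 2 -17 28.9 0 0 0 8; 2 -19.2 37 0 0 0 8; 2 -20.6 45.3 0 0 0 8; 2 -20.6 46.5 0 0 0 8; 2 -20.6 46.5 0 0 0 8' 30
python3 - <<'E'
from h import *
o=readout.get_obs();print(o["tcp_pos"],o["contact_force"],o["grip_width"])
w=grab_frame("wrist");save("w34",w,(0,0,560,420),1.42)
E
```

```text
clock: 57.82
tcp_pos: [0.4714, 0.2784, 0.0272]
orientation: [-2.181, -2.26, -0.014]
contact_force: [-3.3, 4.3, 26.6]
grip_width: 0.0136
[0.4714457  0.27838901 0.02722988] [-3.27272459  4.3429694  26.57047861] 0.013618595422029652
```

View pics/w34.png

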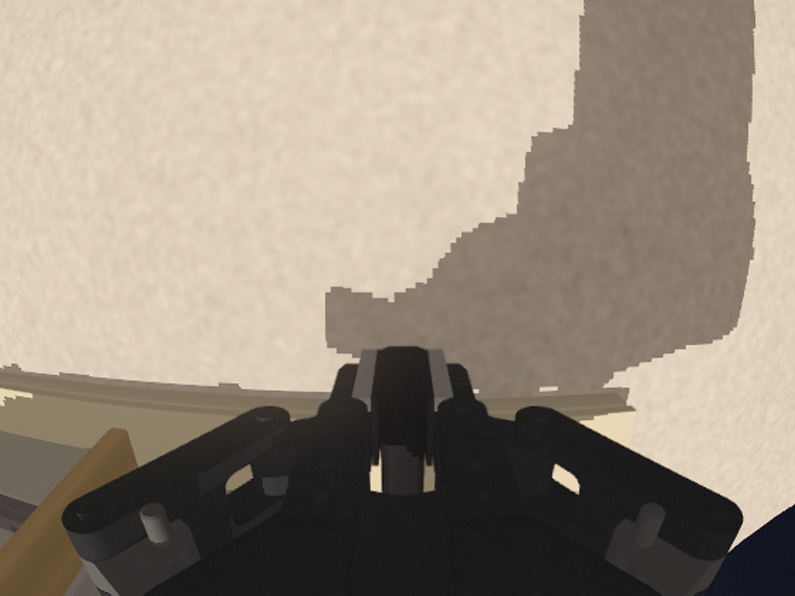

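The lever is against its stop: z 0.027, below the original 0.028. I'll release, back away and inspect.

```bash
python3 -m handwheel '0 0 -1 0 0 0 8; 0 0 -1 0 0 0 40; 0 0 -1 0 0 0 40; 0 0 -1 0 0 0 40; 0 0 -40 0 0 0 40; 0 0 -100 0 0 0 40; 0 0 -160 0 0 0 40; 0 -10 -220 0 0 0 40; 0 -30 -280 0 0 0 40; 0 -30 -300 0 0 0 40; 0 -30 -300 0 0 0 40'
python3 - <<'E'
from h import *
w=grab_frame("wrist");save("w35",w,(0,0,560,420),1.42)
s=grab_frame("side");save("s35",s,(160,90,300,220),5)
save("t35",grab_frame("top"))
E
```

```text
clock: 59.25
tcp_pos: [0.439, 0.2736, 0.3249]
orientation: [-2.182, -2.26, -0.005]
contact_force: [0.5, 0.4, -0.5]
grip_width: 0.04
```

View pics/w35.png

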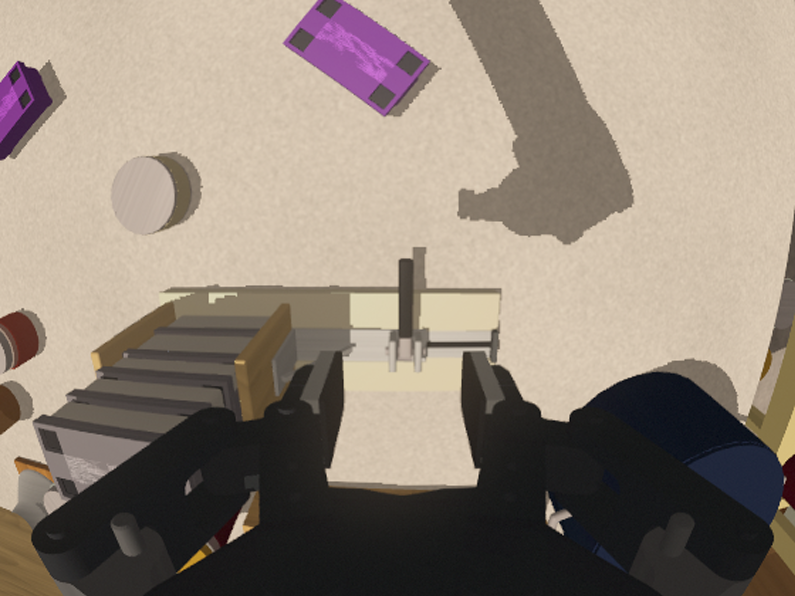

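View pics/s35.png

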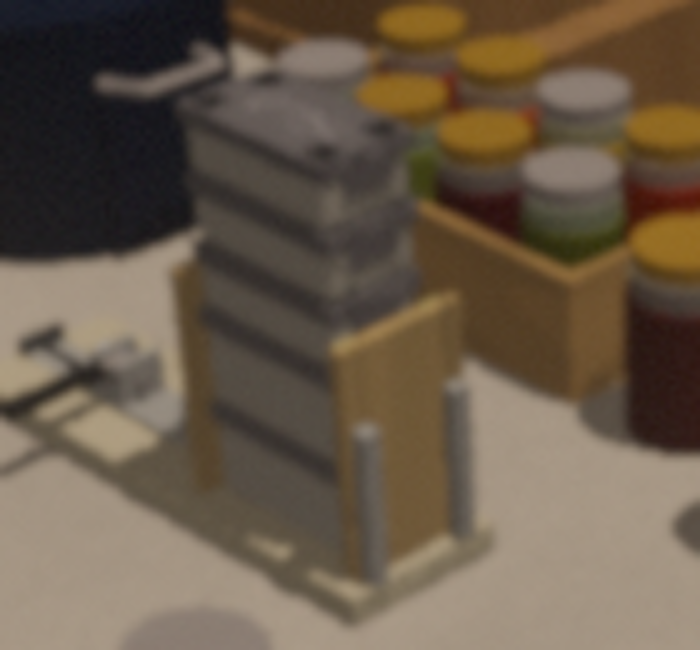

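View pics/t35.png

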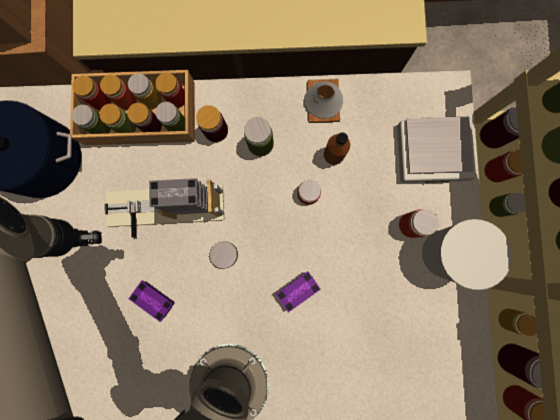

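The lever lies flat at (405,260–340) and the stack stands straight between both boards. The jars, tin and bottle are where they were. One last numeric check before handing in.

```bash
python3 - <<'E'
from h import *
w=grab_frame("wrist");save("w36",w,(50,170,360,370),2.5)
s=np.array([.555,.0922]);ex=np.array([-.0363,.9993]);ey=np.array([-.9993,-.0363])
for n,u,z in (("lever tip",(406,260),.053),("lever mid",(406,300),.053),("base R near",(500,291),.02),("base L near",(160,292),.02)):
    p=on_z(w,np.array(u)/1.42,z,True)[:2]-s; print(n,(p@ex).round(4),(p@ey).round(4))
t=grab_frame("top")
k=grab_frame("side")
save("t36",t,(140,170,230,215),8)
E
```

```text
lever tip 0.1873 0.0966
lever mid 0.1873 0.0589
base R near 0.2827 0.0586
base L near -0.0827 0.058
```

View pics/w36.png

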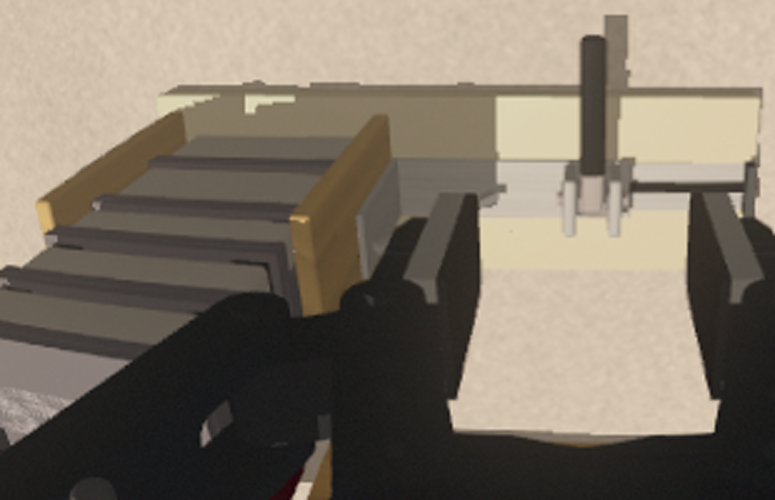

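View pics/t36.png

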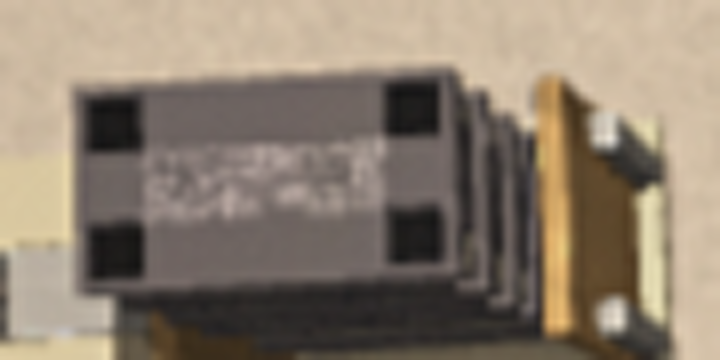

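The board value comes out at about 0.049–0.051 and the lever tip is at y = 96.6 mm, which means it is flat. The board touches the tubs. I'll hand in.

```bash
python3 -c "
from bench import workorder
print(workorder.hand_in())"
```

```text
the job is handed in; nothing more can be done
None
```

The job is handed in at about 59 s on the robot's clock. All five grey-lidded tubs are in one stack on the seat, two deep below three shallow, with the end board snug and the lever flat. No verdict was reported, so the checks below are my own.

- **Order of work:** I swung the lever up, drew the board back to about 0.099 m, stacked the tubs, pushed the board up to them and swung the lever down.
- **Seating:** each tub came down within about 0.3 mm of its predicted seated height, and the stack looked upright and square in the side, top and wrist views. Lid positions measured during stacking were within about 3 mm of the seat's centre.
- **End board:** it first met the stack at about 0.053 m, because the tubs sat slightly off centre. About 12 N of push settled it to 0.049–0.051 m by camera and arm position, under the 0.056 limit.
- **Lever:** its tip measured 96.6 mm out from the pivot, which matches lying flat. It was against its stop when I released it.
- **Other things:** the jars, tin and bottle looked unmoved in the last top view, though I did not measure them. I left the two purple look-alikes alone.
- **Failed checks:** the automatic lid finder missed marks in several views; there I used hand-picked recess pixels or earlier measurements. I saw no knocked tub and no slackened grip.

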